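# Hold a bevelled block home in the marking jig

## Task

The white plastic block with the sloping side is to be marked in the jig: first slide the jig's stop along the fence all the way left, home against its end bracket. Then lay the block flat on the jig's plate with its sloping side facing away from the fence, and with one diagonal push of the fingers, forwards and down, press it firmly (about 15 N) against fence and plate together, its upright side flush along the fence and with its end up against the stop. Finish while still holding it pressed like that; do not disturb the other things on the bench.

Things in the scene. Friction and masses are not known exactly. Their poses are not given: they have to be found in the camera images.
- jig: Marking jig fixed to the bench; place and yaw vary. Origin on the bench; x points across the jig to the fence (away from the robot), y along the fence to the end where the stop belongs (robot's left), z up. Grey metal plate 10 mm thick, x = -105 to +65 mm, y = -140 to +140 mm, top at z = 10 mm.
- plate: The jig's grey metal plate, part of the jig, same origin and axes as the jig; the block is pressed down on its top (z = 10 mm). Polished: the block slides easily on plate and fence (friction about 0.25).
- fence: The jig's steel fence, part of the jig, same origin and axes: a bar along the jig's y, 24 mm thick, standing 30 mm above the plate (top at z = 40 mm). Its working face is the plane x = +30 mm, looking to -x (to the robot). Two small dark end brackets, 9 mm high, stand on top of it.
- fence_foot (a point): Point on the line where the fence's working face meets the plate's top, jig frame (30, 0, 10) mm; axes as the jig.
- carriage (a joint): Sliding stop riding on the fence: travel in m along jig +y. 0 is its right end, 0.130 home against the left end bracket; starts between 0 and 0.06. About 3 N of friction, stays where left. Dark steel saddle on the fence, 40 mm long, a grip fin on top, and a nose (14 mm thick along y) hanging in front of the fence, reaching 42 mm out from the working face.
- fin_top (a point): Centre of the top of the carriage's grip fin, 74 mm above the bench. The fin is 30 mm along jig x, 14 mm along jig y (pinch it across y), 24 mm tall; below it is the saddle (top 50 mm above the bench, 40 mm along y). The left end bracket's top is 49 mm above the bench.
- stop_face (a point): Centre of the nose's face that looks to jig -y: the face the block's end goes up against. It moves with the carriage; axes as the jig. Nose: 42 mm along x, from 3 to 40 mm above the plate.
- block: Loose white plastic block with one sloping side, about 0.27 kg, on its base on the bench. Base 46 mm (x) by 70 mm (y), 42 mm high; origin: centre of the base, z up. +x side fully upright (goes to the fence). -x side upright for the lower 18 mm, then slopes in to the 32 mm wide top. Ends upright. Pick it across x by the lower 18 mm. Starts with +x within 45 degrees of straight ahead.
- block_toe (a point): Middle of the lower edge of the block's full upright face, block frame (23, 0, 0) mm; axes as the block.
- block_end (a point): Centre of the block's +y end, the end that goes to the stop, block frame (0, 35, 21) mm; axes as the block.
- block_slope (a point): Centre of the block's sloping face, block frame (-16, 0, 30) mm: the place to push, forwards and down. The slope leans 30 degrees from upright, facing block -x and up. Axes as the block.
- plain_block: Loose white plastic rectangular block, 46 x 70 x 42 mm, no sloping face; not to be used. Origin: centre of its underside.
- puck: Loose white plastic round puck, 54 mm diameter, 42 mm high, standing; not to be used. Origin: centre of its underside.
- reagent: Loose amber glass bottle, 64 mm diameter, 130 mm high. Origin: centre of its underside.
- beaker: Loose glass beaker, 68 mm diameter, 85 mm high. Origin: centre of its underside.
- dish: Loose shallow white dish, 90 mm diameter, 16 mm high. Origin: centre of its underside.
- driver: Loose screwdriver lying on the bench, its shaft along its x. Origin: on the bench, under its middle.
- jar: Loose glass jar, 60 mm diameter, 70 mm high. Origin: centre of its underside.
There are look-alikes about, which are no part of the job. Leave any green look-alike of the block alone.

How it is judged:
By the outcome, as a careful person would: the job done as asked, in the order asked, and still so for the second after the job is handed in, while the arm keeps its last pose, push and grip.
It also fails if it takes over 72 s, if anything falls off the work surface, if the arm or the gripper's body presses on something with over 40 N, if the wrist force passes 120 N, or if a joint passes its speed limit or range.

## Robot

A 6-joint arm with a two-finger parallel gripper is mounted at the origin on the work surface. World frame = base frame: x ahead of the robot, y to its left, z up, the work surface at z = 0. Lengths are in mm, angles in rad, forces in N, time in s.
With the tool pointing down it reaches from about 375 to 900 mm from the base axis. Payload 3.1 kg.
Tool frame: the origin (TCP) lies at the very end of the fingers, on their centre line; the grasp point (between the pads) lies 19 mm behind it (ctrl.grasp_offset is the distance from the TCP to the grasp point, in mm); z points along the fingers, y is the direction in which the jaws open and shut (so a half turn about z gives the same grasp; the last joint's range is limited). The gripper opens to 85 mm and grips with 20 to 120 N. Pads are 22 mm wide; open, the fingers measure 114 mm over their backs; the gripper's body (76 mm by 85 mm) begins 54 mm behind the grasp point. The pads swing forward as they close: fully open they stand 13 mm farther back than shut.
Start: joints at [-1.512, 0.527, 1.433, -0, 1.181, -0.178], TCP at [146.646, -607.529, 231.31] pointing down, gripper open.
Joint ranges: [-3.08, 3.08], [-0.75, 2.2], [0.22, 2.44], [-1.43, 4.57], [0, 2.65], [-2.85, 2.85]. Speed limits (rad/s): [2.79, 2.79, 3.14, 3.14, 3.14, 3.14].

## Interface

Orientations are given as [roll, pitch, yaw] about the fixed x, y, z axes, in that order (R = Rz(yaw) Ry(pitch) Rx(roll)).
In Python, from workcell import status, optics, ctrl gives the robot as it stands. The module is installed in compiled form; this text tells all that it offers.
- The arm moves only by the shell command python3 -m handwheel 'ROWS'. ROWS is JSON, a list of rows, each an object of numbers: "jaw": the opening, from 0 (shut) to 1 (fully open); "dx", "dy", "dz": the shift along the tool's x, y, z in mm; "wx", "wy", "wz": the turn, a rotation vector about the tool's x, y, z in rad. A call has 1 to 5 rows; each row shifts and turns the commanded pose from where the row before left it, along the tool's axes as they then stand; what a row does not reach is not made up. A row lasts 1/8 s, in which the tool goes at most 62.5 mm and 10.7 degrees, less where a joint would pass 70% of its speed; a pose out of reach is approached as far as the arm can. A call is refused whole if a number of a shift passes 62.5 or a number of a turn 0.188, either way. A call with a gripper value outside its range is refused whole. The fingers move at their own pace and stop on an object; the grip force is fixed at half the most. Time passes only in rows, so rows that do not move let the fingers close. It gives the time, the measured TCP pose, the force and the opening at its end, in the units of the state.
- status.get_state(): the state, without advancing time (a new reading comes with each control period).
- optics.grab_frame(name): name is "scene" or "top"; returns a dict with "frame" (384x512x3 uint8, red, green, blue), "K" (3x3 intrinsics, pixels), "distortion" ([k1, k2, p1, p2, k3] as OpenCV has them; the pictures are not rectified), "R" (3x3) and "t" (3): a world point X has camera coordinates R X + t. Camera axes: x right, y down, z forward; pixel columns grow to the right and rows downward; lengths in mm; the calibration is good to about 2 mm. A picture is of the moment at which its call begins. There is no depth.
- ctrl.sign_off(): hands the job in, once; it reports no verdict.
The state is a dict: "t": time; "joint_pos": joint angles; "dq": joint speeds; "effort": joint torques, N m; "ee_pos": TCP position; "ee_rot": TCP orientation; "contact_force": force on the tool from outside, world axes, zero at the start; "wrist_torque": the same for the moment, N m; "width": opening from 0.0 (shut) to 1.0 (fully open).
Only numpy, scipy, OpenCV 4.12 (cv2) and the standard library are available. Lean on these libraries where they do the work, as an engineer would, in place of code of your own. Each camera call takes 0.05 s, during which the arm holds its last target.

## Working session

There is one attempt and no reset: what is moved stays moved. The work goes in short steps, Python scripts to look and compute and a shell command to move; the robot and the scene stay as the last step left them, time stands still between calls to the robot, and variables do not carry over. Pictures are saved under pics/ and viewed, and the job is handed in when it is done.

```bash
mkdir -p pics; python3 - <<'E'
from workcell import status, optics, ctrl
import cv2
print(status.get_state(), ctrl.grasp_offset)
for n in ("scene","top"):
    d=optics.grab_frame(n); cv2.imwrite(f"pics/{n}0.png",cv2.resize(d["frame"][:,:,::-1],(768,576),interpolation=cv2.INTER_CUBIC)); cv2.imwrite(f"{n}0raw.png",d["frame"][:,:,::-1])
    print(n,d["K"],d["distortion"],d["R"],d["t"])
E
```

```text
{'t': 0.0, 'joint_pos': array([-1.51252586e+00,  5.28450666e-01,  1.43391420e+00,  3.08918965e-05,
        1.18138277e+00, -1.78492547e-01]), 'dq': array([-0.00109597,  0.00236149,  0.00084522, -0.00066206, -0.00148993,
        0.00077574]), 'effort': array([ 2.12985742e-04, -4.42351699e+01, -1.78027439e+01, -1.36200456e-04,
        8.35014362e-03, -6.08470287e-06]), 'ee_pos': array([ 146.59744563, -606.82817981,  230.33935164]), 'ee_rot': array([-3.13947698e+00, -4.10708104e-04,  2.36750821e-01]), 'contact_force': array([ 1.2654119 ,  0.52200757, -1.17658124]), 'wrist_torque': array([ 0.02695402,  0.00469078, -0.0153898 ]), 'width': 0.9994787183151843} 18.700000000000003
scene [[443.73785046   0.         261.05608351]
 [  0.         443.73785046 194.67746718]
 [  0.           0.           1.        ]] [0.06091326 0.         0.         0.         0.        ] [[-0.07994132  0.99651755 -0.02371006]
 [ 0.61458444  0.03054739 -0.78825936]
 [-0.78479    -0.07758632 -0.61488618]] [  32.00001215 -274.37972899 1970.33610482]
top [[395.24161344   0.         259.03832059]
 [  0.         395.24161344 189.24585475]
 [  0.           0.           1.        ]] [-0.00526739  0.          0.          0.          0.        ] [[-0.00550406 -0.99994057  0.00941079]
 [-0.99313428  0.00436642 -0.11689842]
 [ 0.11685038 -0.0099896  -0.99309929]] [  -2.14571265  558.97684597 1159.53580579]
```

View pics/scene0.png

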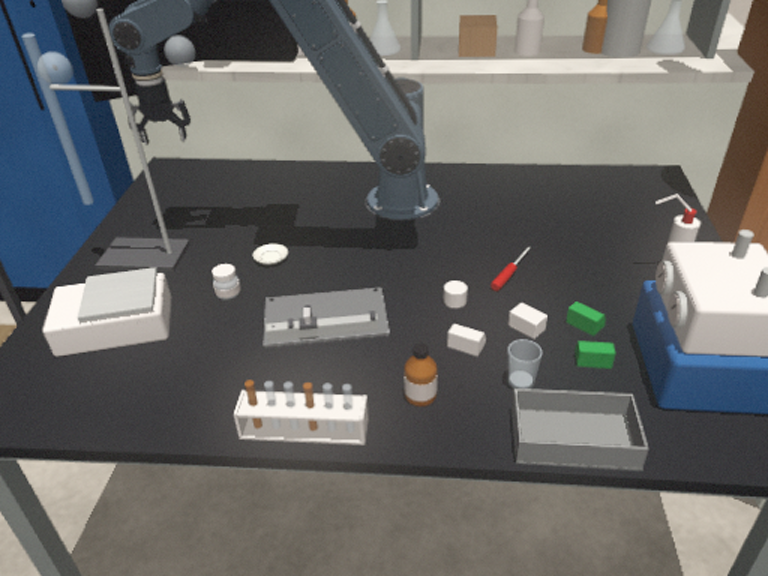

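View pics/top0.png

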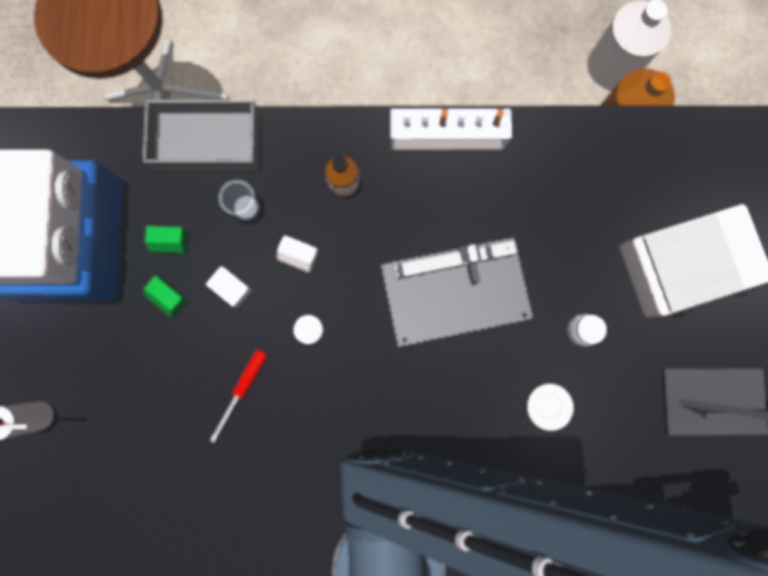

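The scene view shows the jig at (325,318), white blocks at (465,339) and (528,320), and the puck at (455,294). There are green look-alikes at (586,318) and (595,354). In the top view the white blocks are at (297,253) and (227,286), and the puck is at (308,329). Next I'll take close crops.

```bash
python3 - <<'E'
import cv2, numpy as np
t=cv2.imread("top0raw.png"); s=cv2.imread("scene0raw.png")
a=cv2.resize(t[145:215,125:225],(800,560),interpolation=cv2.INTER_CUBIC)[:,:]
b=cv2.resize(s[190:245,285:385],(800,440),interpolation=cv2.INTER_CUBIC)
c=cv2.resize(t[150:235,245:365],(790,560),interpolation=cv2.INTER_CUBIC)
d=cv2.resize(s[185:235,170:265],(800,421),interpolation=cv2.INTER_CUBIC)
for n,i in zip("abcd",(a,b,c,d)): cv2.imwrite(f"pics/crop_{n}.png",i)
E
```

```text
(no output)
```

View pics/crop_a.png

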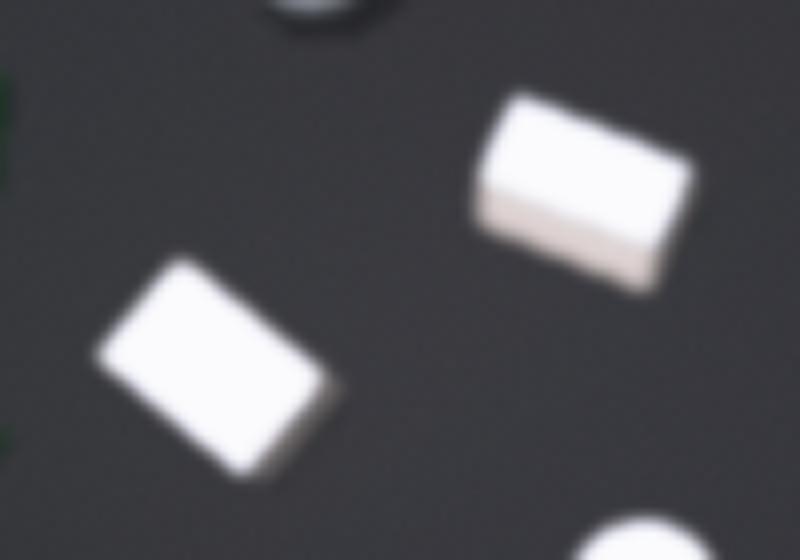

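View pics/crop_b.png

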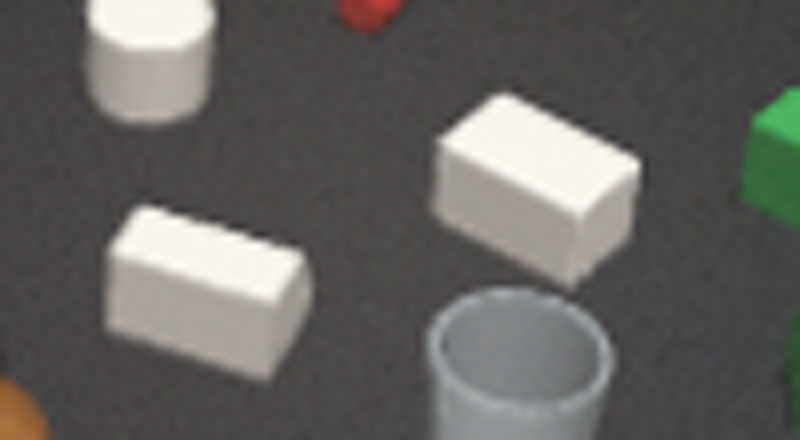

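View pics/crop_c.png

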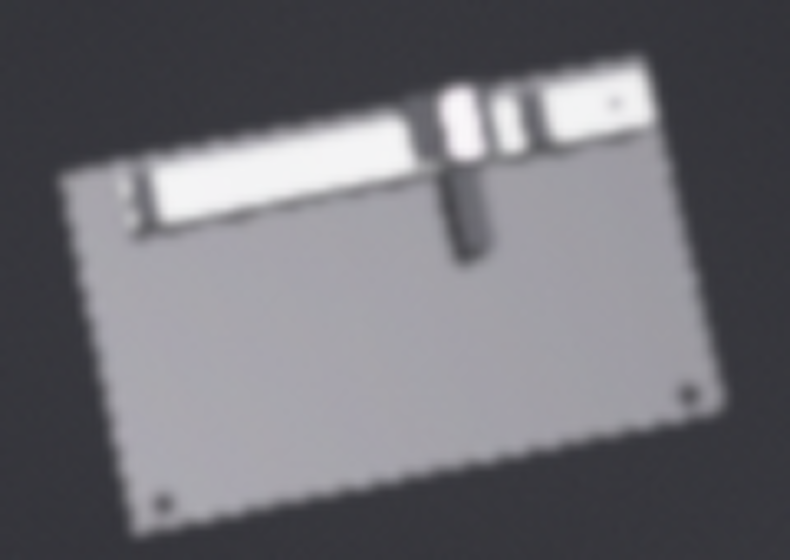

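View pics/crop_d.png

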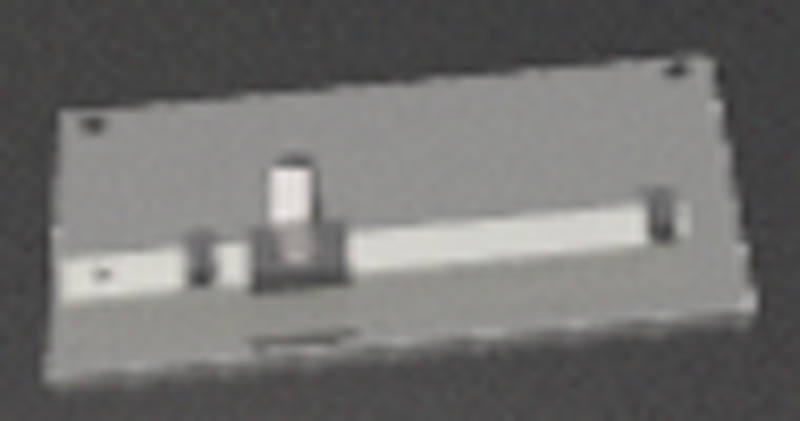

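The choice is clear. The white block at scene (465,339) / top (297,253) shows the sloped profile in crop b, and its slope faces the robot. The one at (528,320) is rectangular and the one at (455,294) is round. Now I'll measure the jig, fin and block.

```bash
cat > h.py <<'E'
import cv2, numpy as np
from workcell import status, optics, ctrl
def ray(d,uv,z):
    uv=np.asarray(uv,float).reshape(-1,1,2)
    n=cv2.undistortPoints(uv,d["K"],np.array(d["distortion"])).reshape(-1,2)
    R=d["R"];C=-R.T@d["t"]
    v=np.c_[n,np.ones(len(n))]@R
    s=(z-C[2])/v[:,2]
    return C+s[:,None]*v
def proj(d,X):
    return cv2.projectPoints(np.asarray(X,float).reshape(-1,1,3),cv2.Rodrigues(d["R"])[0],d["t"],d["K"],np.array(d["distortion"]))[0].reshape(-1,2)
def jigT(p,pose):  # jig pts -> world
    x,y,a=pose;c,s=np.cos(a),np.sin(a);p=np.atleast_2d(p).astype(float)
    return np.c_[x+c*p[:,0]-s*p[:,1],y+s*p[:,0]+c*p[:,1],p[:,2]]
def rect(P):
    (c,(w,h),a)=cv2.minAreaRect(P[:,:2].astype(np.float32)); 
    if w>h: w,h,a=h,w,a+90   # w short (x), h long (y)
    a=(a+45)%180-45
    if a>90: a-=180
    return c,w,h,a
E
python3 - <<'E'
from h import *
d=optics.grab_frame("top");f=d["frame"].astype(int)
K=f.min(2)
def blobs(m):
    return [c.reshape(-1,2) for c in cv2.findContours(m.astype(np.uint8),cv2.RETR_EXTERNAL,cv2.CHAIN_APPROX_NONE)[0]]
m=np.zeros(K.shape,bool);m[150:235,245:365]=K[150:235,245:365]>95
c=max(blobs(m),key=len);print("plate z10",rect(ray(d,c,10)))
print(np.unique(K[150:235,245:365]//10,return_counts=True))
m=np.zeros(K.shape,bool);m[145:215,180:220]=K[145:215,180:220]>235
c=max(blobs(m),key=len);print("slopetop z42",rect(ray(d,c,42)))
print(K[165:180,198])
m[:]=0;m[145:215,180:220]=K[145:215,180:220]>150
c=max(blobs(m),key=len);print("whole z42",rect(ray(d,c,42)))
m[:]=0;m[145:215,125:172]=K[145:215,125:172]>150
c=max(blobs(m),key=len);print("plain z42",rect(ray(d,c,42)))
E
```

```text
plate z10 ((548.5381469726562, -143.60140991210938), 177.8826446533203, 284.8087463378906, 11.625164031982422)
(array([ 5,  6,  7,  8,  9, 10, 11, 12, 13, 14, 15, 16, 17, 18, 19, 20, 21,
       22, 23, 24]), array([4605,  191,   92,  115,  114,  111,  115,  129,  182,  206, 1083,
       2615,   65,   34,   35,   34,   47,   74,  119,  234]))
slopetop z42 ((627.9038696289062, 179.929443359375), 31.499032974243164, 66.86397552490234, -22.216598510742188)
[251 251 251 251 251 251 247 236 220 212 210 204 185 144  95]
whole z42 ((622.6580200195312, 181.85577392578125), 50.56523895263672, 75.24834442138672, -22.2235107421875)
plain z42 ((555.9281005859375, 317.5673828125), 49.13222885131836, 74.41226959228516, -39.490745544433594)
```

```bash
cat >> h.py <<'E'
def overlay(d,pose,carr,blk,name,box,sc):
    x0,y0,x1,y1=box
    im=cv2.resize(d["frame"][y0:y1,x0:x1,::-1],None,fx=sc,fy=sc,interpolation=cv2.INTER_CUBIC)
    def pl(P,col):
        q=(proj(d,P)-[x0,y0]+0.5)*sc
        cv2.polylines(im,[np.round(q).astype(int).reshape(-1,1,2)],True,col,1)
    R=lambda a,b,c,e,z:[(a,c,z),(b,c,z),(b,e,z),(a,e,z)]
    J=lambda r:jigT(r,pose)
    pl(J(R(-105,65,-140,140,10)),(0,0,255)); 
    pl(J(R(30,54,-140,140,40)),(0,255,0))
    if carr is not None:
        pl(J(R(27,57,carr-7,carr+7,74)),(255,0,255)); pl(J(R(-12,30,carr-7,carr+7,50)),(255,255,0))
    if blk is not None:
        B=lambda r:jigT(r,blk)
        z=blk[3] if len(blk)>3 else 0
        b=blk[:3];B=lambda r:jigT(r,b)
        pl(B(R(-23,23,-35,35,z)),(0,0,255));pl(B(R(-9,23,-35,35,z+42)),(0,160,0))
    cv2.imwrite(name,im)
E
python3 - <<'E'
from h import *
d=optics.grab_frame("top");K=d["frame"].min(2)
m=np.zeros(K.shape,np.uint8);m[150:235,245:365]=K[150:235,245:365]>105
c=max(cv2.findContours(m,0,cv2.CHAIN_APPROX_NONE)[0],key=len).reshape(-1,2)
P=ray(d,c,10)[:,:2]
a=np.radians(11.6);
for it in range(3):
    u=np.array([np.cos(a),np.sin(a)]);v=np.array([-u[1],u[0]])
    X=P@u;Y=P@v;ym=(Y.max()+Y.min())/2
    near=(X<X.min()+6)&(abs(Y-ym)<120)
    k=np.polyfit(Y[near],X[near],1); a-=np.arctan(k[0]); print(np.degrees(a),near.sum())
u=np.array([np.cos(a),np.sin(a)]);v=np.array([-u[1],u[0]]);X=P@u;Y=P@v;ym=(Y.max()+Y.min())/2
xn=np.median(X[near]);mid=(X>X.min()+20)&(X<X.max()-50)
L=np.median(Y[mid&(Y>ym)]);Rr=np.median(Y[mid&(Y<ym)])
print(xn,L,Rr,L-Rr)
o=(xn+105-0.5*2.5*0)*u+(L+Rr)/2*v; pose=(*o,a);print(pose)
b=np.radians(-22.2);cb=np.array([627.9,179.9])-7*np.array([np.cos(b),np.sin(b)]);print(cb)
s=optics.grab_frame("scene")
overlay(d,pose,-20,(*cb,b),"pics/ov_t.png",(180,145,370,235),4.2)
overlay(s,pose,-20,(*cb,b),"pics/ov_s.png",(165,180,350,250),4.3)
E
```

```text
11.453042685002616 77
11.453019674424631 77
11.453019670821698 77
423.30282412998423 -109.29750893825923 -388.47773350589324 279.180224567634
(np.float64(567.2033915959042), np.float64(-139.02961750434335), np.float64(0.19989290255151576))
[621.41890591 182.54488551]
```

View pics/ov_t.png

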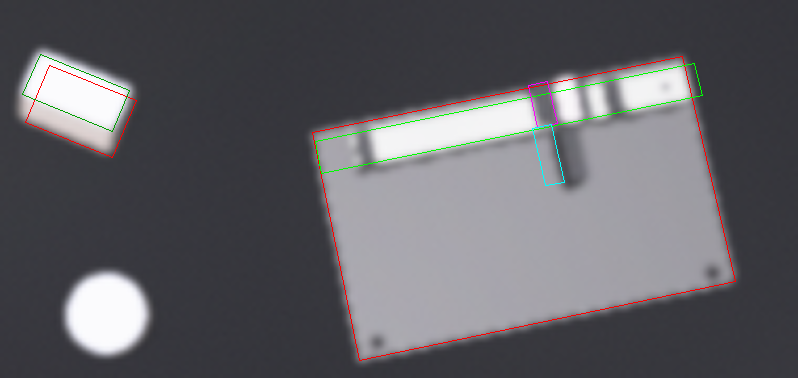

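View pics/ov_s.png

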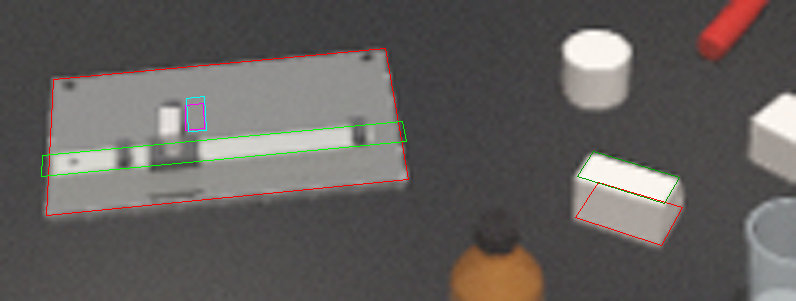

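```bash
python3 - <<'E'
from h import *
pose=(567.2,-139.0,0.1999);u=np.array([np.cos(.1999),np.sin(.1999)]);v=np.array([-u[1],u[0]])
for n,pts in (("top",[(462,125),(441,92),(478,92),(443,158),(483,155)]),("scene",[(291,163),(291,222),(271,193),(311,193)])):
    d=optics.grab_frame(n)
    sc,x0,y0=(6.583,245,150) if n=="top" else (8.421,170,185)
    q=(np.array(pts)+.5)/sc-.5+[x0,y0]
    P=ray(d,q,74)[:,:2]; print(n,np.c_[(P-pose[:2])@u,(P-pose[:2])@v].round(1),P[0].round(1))
    # brackets at z49
    pts=[(150,200),(538,118)] if n=="top" else [(200,260),(662,215)]
    q=(np.array(pts)+.5)/sc-.5+[x0,y0]
    P=ray(d,q,49)[:,:2]; print(n,np.c_[(P-pose[:2])@u,(P-pose[:2])@v].round(1))
    P=ray(d,[[0,0]],0)
E
```

```text
top [[ 40.5 -38.1]
 [ 57.  -32.2]
 [ 53.6 -48.4]
 [ 27.7 -26.6]
 [ 25.4 -44.3]] [ 614.5 -168.3]
top [[ 39.  103.6]
 [ 40.1 -77.4]]
scene [[ 25.3 -37.8]
 [ 61.5 -38.5]
 [ 42.8 -45.9]
 [ 45.1 -30.5]] [ 599.5 -171. ]
scene [[ 49.1 -76.2]
 [ 48.7 105.1]]
```

```bash
python3 - <<'E'
from h import *
t=optics.grab_frame("top");s=optics.grab_frame("scene")
r=lambda d,p,z=0:ray(d,np.array(p)/1.5,z)[0].round(0)
print("stand",r(t,(715,402)),r(s,(168,252)),"jar",r(t,(586,332)),r(s,(228,293)),"bottle",r(s,(421,398)),"beaker",r(s,(521,380)),"puck",r(t,(308,329)),"balance",r(t,(700,260)))
st=status.get_state();print(st['t'],st['ee_pos'],st['ee_rot'])
tgt=jigT([(42,-38,120)],(567.2,-139,.1999))[0];print(tgt)
def goto(tgt,yaw):
    st=status.get_state();from scipy.spatial.transform import Rotation as Ro
    R=Ro.from_euler('xyz',st['ee_rot']).as_matrix();print("tool shift",R.T@(np.array(tgt)-st['ee_pos']),"turn",(Ro.from_matrix(R).inv()*Ro.from_euler('xyz',[np.pi,0,yaw])).as_rotvec())
goto(tgt,.2)
E
cat >> h.py <<'E'
from scipy.spatial.transform import Rotation as Ro
def goto(tgt,rpy=None):
    st=status.get_state()
    R=Ro.from_euler('xyz',st['ee_rot']);print("t",st['t'],"shift",R.inv().apply(np.array(tgt)-st['ee_pos']).round(1),end=" ")
    if rpy is not None: print("turn",(R.inv()*Ro.from_euler('xyz',rpy)).as_rotvec().round(3),end="")
    print()
def rep():
    st=status.get_state();p=st['ee_pos'];q=p[:2]-[567.2,-139];c,s=np.cos(.1999),np.sin(.1999)
    F=st['contact_force']
    print("t %.2f"%st['t'],"ee",p.round(1),st['ee_rot'].round(3),"jig",(c*q[0]+s*q[1]).round(1),(-s*q[0]+c*q[1]).round(1),"Fjig",(c*F[0]+s*F[1]).round(1),(-s*F[0]+c*F[1]).round(1),F[2].round(1),"w %.3f"%st['width'])
E
```

```text
stand [ 318. -668.    0.] [ 304. -603.    0.] jar [ 461. -410.    0.] [ 470. -395.    0.] bottle [789.  91.   0.] beaker [727. 294.   0.] puck [471. 160.   0.] balance [ 610. -657.    0.]
0.45 [ 146.65307046 -607.47158611  231.23166676] [-3.14142567e+00 -3.52782079e-05  2.36809429e-01]
[ 615.90934075 -167.90328914  120.        ]
tool shift [ 559.27981065 -317.19339532  111.3043663 ] turn [-1.67618566e-04 -3.22008555e-05  3.68094320e-02]
```

```bash
python3 -m handwheel '[{"dx":36,"dy":-39,"jaw":0.5},{"dx":36,"dy":-39,"jaw":0.5},{"dx":36,"dy":-39,"jaw":0.5},{"dx":36,"dy":-39,"jaw":0.5},{"dx":51,"dy":-20,"dz":10,"jaw":0.5}]'
python3 -m handwheel '[{"dx":51,"dy":-20,"dz":15,"jaw":0.5},{"dx":51,"dy":-20,"dz":15,"jaw":0.5},{"dx":51,"dy":-20,"dz":15,"jaw":0.5},{"dx":51,"dy":-20,"dz":15,"jaw":0.5},{"dx":51,"dy":-20,"dz":15,"jaw":0.5}]'
python3 -c "
from h import *
rep();goto(jigT([(42,-38,120)],(567.2,-139,.1999))[0],[np.pi,0,.2])"
```

```text
t 0.45 ee [ 146.7 -607.5  231.2] [-3.141 -0.     0.237] jig -505.2 -375.6 Fjig 0.7 -0.2 -0.2 w 1.005
t 0.45 shift [ 559.3 -317.2  111.3] turn [-0.    -0.     0.037]validation failed for argument at $[0]...
validation failed for argument at $[0]...
```

```bash
python3 -m handwheel '[{"jaw":0.5,"dx":36,"dy":-39,"dz":0,"wx":0,"wy":0,"wz":0},{"jaw":0.5,"dx":36,"dy":-39,"dz":0,"wx":0,"wy":0,"wz":0},{"jaw":0.5,"dx":36,"dy":-39,"dz":0,"wx":0,"wy":0,"wz":0},{"jaw":0.5,"dx":36,"dy":-39,"dz":0,"wx":0,"wy":0,"wz":0},{"jaw":0.5,"dx":51,"dy":-20,"dz":10,"wx":0,"wy":0,"wz":0}]'
```

```text
t: 1.08
ee_pos: [295.2, -389.2, 222.0]
ee_rot: [3.14, -0.0, 0.235]
contact_force: [0.7, -1.2, -0.7]
width: 0.496
```

```bash
python3 -m handwheel '[{"jaw":0.5,"dx":51,"dy":-20,"dz":14,"wx":0,"wy":0,"wz":0},{"jaw":0.5,"dx":51,"dy":-20,"dz":14,"wx":0,"wy":0,"wz":0},{"jaw":0.5,"dx":51,"dy":-20,"dz":14,"wx":0,"wy":0,"wz":0},{"jaw":0.5,"dx":51,"dy":-20,"dz":14,"wx":0,"wy":0,"wz":0},{"jaw":0.5,"dx":51,"dy":-20,"dz":14,"wx":0,"wy":0,"wz":0}]'
python3 -c "
from h import *
rep();goto(jigT([(42,-38,100)],(567.2,-139,.1999))[0],[np.pi,0,.2])"
```

```text
t: 1.7
ee_pos: [521.0, -232.7, 151.1]
ee_rot: [3.141, -0.0, 0.237]
contact_force: [-0.3, -0.7, -0.1]
width: 0.5
t 1.70 ee [ 521.  -232.7  151.1] [ 3.141 -0.     0.237] jig -63.9 -82.7 Fjig -0.4 -0.6 -0.1 w 0.500
t 1.7 shift [107.4 -40.7  51.1] turn [ 0.001 -0.     0.037]
```

```bash
python3 -m handwheel '[{"jaw":0.5,"dx":51,"dy":-18,"dz":15,"wx":0,"wy":0,"wz":0.037},{"jaw":0.5,"dx":51,"dy":-18,"dz":15,"wx":0,"wy":0,"wz":0},{"jaw":0.5,"dx":0,"dy":0,"dz":15,"wx":0,"wy":0,"wz":0},{"jaw":0.5,"dx":0,"dy":0,"dz":0,"wx":0,"wy":0,"wz":0}]'
python3 - <<'E'
from h import *
rep();goto(jigT([(42,-38,100)],(567.2,-139,.1999))[0],[np.pi,0,.2])
t=optics.grab_frame("top");s=optics.grab_frame("scene")
a=cv2.resize(t["frame"][145:225,260:360,::-1],None,fx=4,fy=4,interpolation=2);b=cv2.resize(s["frame"][165:245,165:265,::-1],None,fx=4,fy=4,interpolation=2)
cv2.imwrite("pics/fin1.png",np.hstack([a,b]))
E
```

```text
t: 2.2
ee_pos: [609.5, -175.8, 104.7]
ee_rot: [-3.139, 0.004, 0.201]
contact_force: [0.2, 0.2, -0.6]
width: 0.5
t 2.20 ee [ 609.5 -175.8  104.7] [-3.139  0.004  0.201] jig 34.2 -44.4 Fjig 0.3 0.2 -0.6 w 0.500
t 2.2 shift [ 7.9 -6.4  4.7] turn [-0.002  0.004  0.001]
```

View pics/fin1.png

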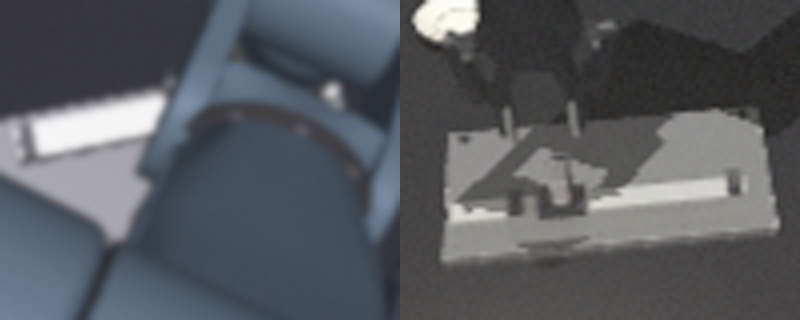

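The top view is covered by the wrist. The scene crop shows the fin at (562,190), with the finger tips at (508,120) and (573,118) above it and slightly short. I'll shift over it and go down.

```bash
python3 -m handwheel '[{"jaw":0.5,"dx":8,"dy":-6.5,"dz":5,"wx":-0.002,"wy":0.004,"wz":0},{"jaw":0.5,"dx":0,"dy":0,"dz":15,"wx":0,"wy":0,"wz":0},{"jaw":0.5,"dx":0,"dy":0,"dz":15,"wx":0,"wy":0,"wz":0},{"jaw":0.5,"dx":0,"dy":0,"dz":12,"wx":0,"wy":0,"wz":0},{"jaw":0.5,"dx":0,"dy":0,"dz":0,"wx":0,"wy":0,"wz":0}]'
python3 - <<'E'
from h import *
rep();goto(jigT([(42,-38,56)],(567.2,-139,.1999))[0],[np.pi,0,.2])
s=optics.grab_frame("scene")
b=cv2.resize(s["frame"][165:245,165:265,::-1],None,fx=6,fy=6,interpolation=2)
cv2.imwrite("pics/fin2.png",b)
E
```

```text
t: 2.92
ee_pos: [616.7, -168.2, 57.5]
ee_rot: [-3.142, -0.001, 0.2]
contact_force: [-0.6, 0.2, 0.3]
width: 0.499
t 2.92 ee [ 616.7 -168.2   57.5] [-3.142e+00 -1.000e-03  2.000e-01] jig 42.7 -38.4 Fjig -0.5 0.3 0.3 w 0.499
t 2.925 shift [-0.7 -0.4  1.5] turn [-0.    -0.001 -0.   ]
```

View pics/fin2.png

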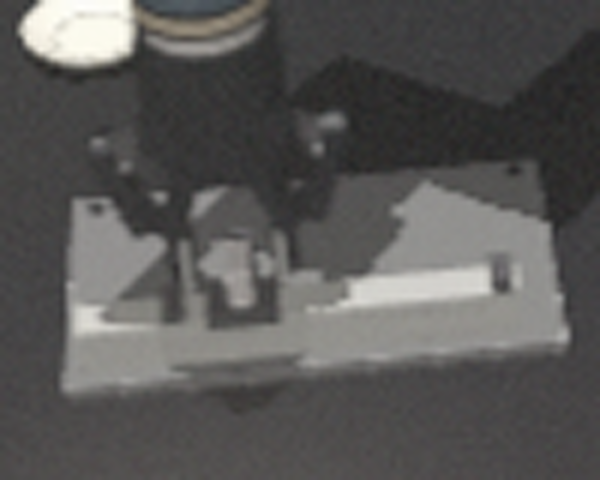

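The fin at (238,270) sits centred between the fingers at (190,270) and (282,260), so I'll close.

```bash
python3 -m handwheel '[{"jaw":0,"dx":0,"dy":0,"dz":0,"wx":0,"wy":0,"wz":0},{"jaw":0,"dx":0,"dy":0,"dz":0,"wx":0,"wy":0,"wz":0},{"jaw":0,"dx":0,"dy":0,"dz":0,"wx":0,"wy":0,"wz":0},{"jaw":0,"dx":0,"dy":0,"dz":0,"wx":0,"wy":0,"wz":0}]'
python3 -c "
from h import *
rep()"
```

```text
t: 3.48
ee_pos: [618.2, -168.4, 60.1]
ee_rot: [3.139, -0.005, 0.2]
contact_force: [0.0, 1.4, 3.9]
width: 0.144
t 3.48 ee [ 618.2 -168.4   60.1] [ 3.139 -0.005  0.2  ] jig 44.1 -39.0 Fjig 0.3 1.4 3.9 w 0.144
```

```bash
python3 -m handwheel '[{"jaw":0,"dx":0,"dy":-10,"dz":-1,"wx":0,"wy":0,"wz":0},{"jaw":0,"dx":0,"dy":-15,"dz":-1,"wx":0,"wy":0,"wz":0},{"jaw":0,"dx":0,"dy":-15,"dz":0,"wx":0,"wy":0,"wz":0},{"jaw":0,"dx":0,"dy":-15,"dz":0,"wx":0,"wy":0,"wz":0},{"jaw":0,"dx":0,"dy":-15,"dz":0,"wx":0,"wy":0,"wz":0}]'
python3 -c "
from h import *
rep()"
python3 -m handwheel '[{"jaw":0,"dx":0,"dy":-10,"dz":0,"wx":0,"wy":0,"wz":0},{"jaw":0,"dx":0,"dy":-10,"dz":0,"wx":0,"wy":0,"wz":0},{"jaw":0,"dx":0,"dy":-10,"dz":0,"wx":0,"wy":0,"wz":0},{"jaw":0,"dx":0,"dy":0,"dz":0,"wx":0,"wy":0,"wz":0}]'
python3 -c "
from h import *
rep()"
```

```text
t: 4.1
ee_pos: [604.1, -98.5, 60.2]
ee_rot: [3.139, -0.005, 0.2]
contact_force: [5.0, -2.4, -11.4]
width: 0.145
t 4.10 ee [604.1 -98.5  60.2] [ 3.139 -0.005  0.2  ] jig 44.2 32.3 Fjig 4.4 -3.3 -11.4 w 0.145
t: 4.6
ee_pos: [597.9, -68.0, 60.2]
ee_rot: [3.142, -0.004, 0.2]
contact_force: [4.9, 1.8, -10.6]
width: 0.141
t 4.60 ee [597.9 -68.   60.2] [ 3.142 -0.004  0.2  ] jig 44.2 63.5 Fjig 5.2 0.8 -10.6 w 0.141
```

```bash
python3 -m handwheel '[{"jaw":0,"dx":0,"dy":-5,"dz":1,"wx":0,"wy":0,"wz":0},{"jaw":0,"dx":0,"dy":-4,"dz":0,"wx":0,"wy":0,"wz":0},{"jaw":0,"dx":0,"dy":-3,"dz":0,"wx":0,"wy":0,"wz":0},{"jaw":0,"dx":0,"dy":0,"dz":0,"wx":0,"wy":0,"wz":0}]'
python3 -c "
from h import *
rep()"
python3 -m handwheel '[{"jaw":0,"dx":0,"dy":-2,"dz":0,"wx":0,"wy":0,"wz":0},{"jaw":0,"dx":0,"dy":-2,"dz":0,"wx":0,"wy":0,"wz":0},{"jaw":0,"dx":0,"dy":0,"dz":0,"wx":0,"wy":0,"wz":0}]'
python3 -c "
from h import *
rep()"
```

```text
t: 5.1
ee_pos: [595.9, -58.2, 60.1]
ee_rot: [3.14, -0.005, 0.2]
contact_force: [3.9, 0.6, -7.7]
width: 0.145
t 5.10 ee [595.9 -58.2  60.1] [ 3.14  -0.005  0.2  ] jig 44.2 73.5 Fjig 4.0 -0.2 -7.7 w 0.145
t: 5.48
ee_pos: [595.3, -54.9, 60.2]
ee_rot: [3.139, -0.005, 0.2]
contact_force: [5.0, -0.4, -8.4]
width: 0.146
t 5.47 ee [595.3 -54.9  60.2] [ 3.139 -0.005  0.2  ] jig 44.2 76.8 Fjig 4.8 -1.4 -8.4 w 0.146
```

```bash
python3 -m handwheel '[{"jaw":0,"dx":0,"dy":-2,"dz":0,"wx":0,"wy":0,"wz":0},{"jaw":0,"dx":0,"dy":-1,"dz":0,"wx":0,"wy":0,"wz":0},{"jaw":0,"dx":0,"dy":0,"dz":0,"wx":0,"wy":0,"wz":0}]'
python3 -c "
from h import *
rep()"
python3 -m handwheel '[{"jaw":0,"dx":0,"dy":-1.5,"dz":0,"wx":0,"wy":0,"wz":0},{"jaw":0,"dx":0,"dy":0,"dz":0,"wx":0,"wy":0,"wz":0}]'
python3 -c "
from h import *
rep()"
```

```text
t: 5.85
ee_pos: [594.7, -52.1, 60.1]
ee_rot: [3.139, -0.005, 0.2]
contact_force: [5.1, -1.4, -7.5]
width: 0.15
t 5.85 ee [594.7 -52.1  60.1] [ 3.139 -0.005  0.2  ] jig 44.2 79.7 Fjig 4.8 -2.4 -7.5 w 0.150
t: 6.1
ee_pos: [594.5, -51.1, 60.2]
ee_rot: [3.138, -0.005, 0.2]
contact_force: [4.5, -2.0, -7.8]
width: 0.146
t 6.10 ee [594.5 -51.1  60.2] [ 3.138 -0.005  0.2  ] jig 44.2 80.8 Fjig 4.1 -2.8 -7.8 w 0.146
```

```bash
python3 -m handwheel '[{"jaw":0,"dx":0,"dy":-2,"dz":0,"wx":0,"wy":0,"wz":0},{"jaw":0,"dx":0,"dy":-2,"dz":0,"wx":0,"wy":0,"wz":0},{"jaw":0,"dx":0,"dy":0,"dz":0,"wx":0,"wy":0,"wz":0}]'
python3 -c "
from h import *
rep()"
python3 -m handwheel '[{"jaw":0,"dx":0,"dy":-2,"dz":0,"wx":0,"wy":0,"wz":0},{"jaw":0,"dx":0,"dy":0,"dz":0,"wx":0,"wy":0,"wz":0}]'
python3 - <<'E'
from h import *
rep()
s=optics.grab_frame("scene")
b=cv2.resize(s["frame"][165:245,165:265,::-1],None,fx=6,fy=6,interpolation=2)
cv2.imwrite("pics/fin3.png",b)
E
```

```text
t: 6.48
ee_pos: [594.5, -50.9, 60.2]
ee_rot: [3.133, -0.005, 0.201]
contact_force: [3.6, -12.9, -10.7]
width: 0.144
t 6.47 ee [594.5 -50.9  60.2] [ 3.133 -0.005  0.201] jig 44.3 80.9 Fjig 1.0 -13.3 -10.7 w 0.144
t: 6.72
ee_pos: [594.5, -50.8, 60.1]
ee_rot: [3.13, -0.006, 0.202]
contact_force: [3.5, -18.7, -11.4]
width: 0.145
t 6.72 ee [594.5 -50.8  60.1] [ 3.13  -0.006  0.202] jig 44.3 81.0 Fjig -0.3 -19.0 -11.4 w 0.145
```

View pics/fin3.png

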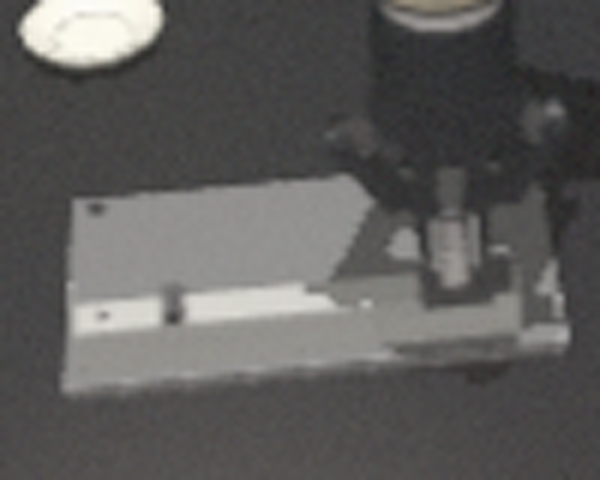

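The stop is home: motion ceased at jig y = 81 and the force rose to 19 N. I'll relax the push, open and lift.

```bash
python3 -m handwheel '[{"jaw":0,"dx":0,"dy":4,"dz":1,"wx":0,"wy":0,"wz":0},{"jaw":0.12,"dx":0,"dy":0,"dz":0,"wx":0,"wy":0,"wz":0},{"jaw":0.4,"dx":0,"dy":0,"dz":0,"wx":0,"wy":0,"wz":0},{"jaw":0.4,"dx":0,"dy":0,"dz":0,"wx":0,"wy":0,"wz":0},{"jaw":0.4,"dx":0,"dy":0,"dz":-10,"wx":0,"wy":0,"wz":0}]'
python3 -m handwheel '[{"jaw":0.7,"dx":0,"dy":0,"dz":-40,"wx":0,"wy":0,"wz":0},{"jaw":0.8,"dx":0,"dy":0,"dz":-50,"wx":0,"wy":0,"wz":0},{"jaw":0.8,"dx":0,"dy":-40,"dz":0,"wx":0,"wy":0,"wz":0},{"jaw":0.8,"dx":0,"dy":-40,"dz":0,"wx":0,"wy":0,"wz":0},{"jaw":0.8,"dx":0,"dy":0,"dz":0,"wx":0,"wy":0,"wz":0}]'
python3 - <<'E'
from h import *
rep()
t=optics.grab_frame("top");s=optics.grab_frame("scene")
b=cv2.resize(s["frame"][165:245,165:265,::-1],None,fx=4,fy=4,interpolation=2)
a=cv2.resize(t["frame"][145:225,260:360,::-1],None,fx=4,fy=4,interpolation=2)
cv2.imwrite("pics/fin4.png",np.hstack([a,b]))
b=-.387
goto((621.5,182.5,100),[np.pi,0,b+np.pi/2])
E
```

```text
t: 7.4
ee_pos: [592.0, -47.6, 68.9]
ee_rot: [3.141, -0.001, 0.2]
contact_force: [0.5, 0.0, -0.9]
width: 0.399
t: 8.02
ee_pos: [575.5, 33.0, 159.7]
ee_rot: [3.141, -0.003, 0.204]
contact_force: [-0.3, -0.8, -0.1]
width: 0.799
t 8.03 ee [575.5  33.  159.7] [ 3.141e+00 -3.000e-03  2.040e-01] jig 42.3 167.0 Fjig -0.4 -0.7 -0.1 w 0.799
t 8.125 shift [  73.6 -140.2   59.5] turn [ 0.004 -0.003 -0.982]
```

View pics/fin4.png

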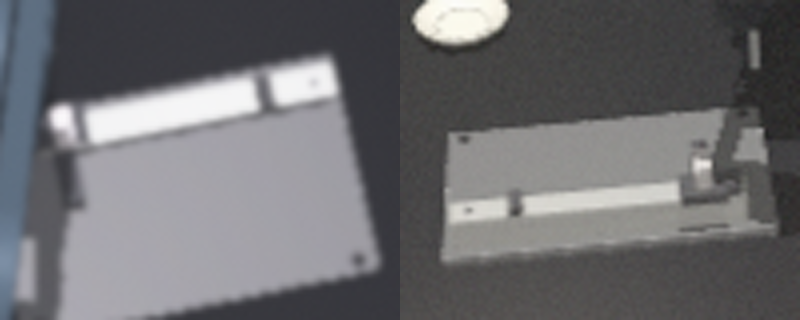

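```bash
python3 -m handwheel '[{"jaw":0.8,"dx":0,"dy":0,"dz":0,"wx":0,"wy":0,"wz":-0.164},{"jaw":0.8,"dx":0,"dy":0,"dz":0,"wx":0,"wy":0,"wz":-0.164},{"jaw":0.8,"dx":0,"dy":0,"dz":0,"wx":0,"wy":0,"wz":-0.164},{"jaw":0.8,"dx":0,"dy":0,"dz":0,"wx":0,"wy":0,"wz":-0.164},{"jaw":0.8,"dx":0,"dy":0,"dz":0,"wx":0,"wy":0,"wz":-0.164}]'
python3 -m handwheel '[{"jaw":0.8,"dx":0,"dy":0,"dz":0,"wx":0,"wy":0,"wz":-0.164},{"jaw":0.8,"dx":0,"dy":0,"dz":0,"wx":0,"wy":0,"wz":0}]'
python3 - <<'E'
from h import *
rep()
goto((621.5,182.5,100),[np.pi,0,-.387+np.pi/2])
E
```

```text
t: 8.75
ee_pos: [577.6, 28.8, 159.0]
ee_rot: [3.137, -0.001, 1.024]
contact_force: [0.8, 0.5, -0.3]
width: 0.798
t: 9.0
ee_pos: [577.6, 29.0, 159.0]
ee_rot: [3.137, -0.0, 1.181]
contact_force: [-0.3, 0.0, 0.6]
width: 0.798
t 9.00 ee [577.6  29.  159. ] [ 3.137 -0.     1.181] jig 43.5 162.6 Fjig -0.3 0.1 0.6 w 0.798
t 9.0 shift [158.7 -18.   59. ] turn [ 0.005 -0.    -0.003]
```

```bash
python3 -m handwheel '[{"jaw":0.8,"dx":40,"dy":-4,"dz":0,"wx":0.004,"wy":0,"wz":-0.003},{"jaw":0.8,"dx":40,"dy":-5,"dz":10,"wx":0,"wy":0,"wz":0},{"jaw":0.8,"dx":40,"dy":-5,"dz":20,"wx":0,"wy":0,"wz":0},{"jaw":0.8,"dx":39,"dy":-4,"dz":20,"wx":0,"wy":0,"wz":0},{"jaw":0.8,"dx":0,"dy":0,"dz":0,"wx":0,"wy":0,"wz":0}]'
python3 - <<'E'
from h import *
rep()
goto((621.5,182.5,40),[np.pi,0,-.387+np.pi/2])
t=optics.grab_frame("top");s=optics.grab_frame("scene")
b=cv2.resize(s["frame"][170:250,270:370,::-1],None,fx=6,fy=6,interpolation=2)
cv2.imwrite("pics/blk1.png",b)
E
```

```text
t: 9.62
ee_pos: [619.7, 186.1, 107.1]
ee_rot: [-3.14, 0.0, 1.187]
contact_force: [-0.2, -0.9, -0.5]
width: 0.799
t 9.62 ee [619.7 186.1 107.1] [-3.14   0.     1.187] jig 116.0 308.2 Fjig -0.4 -0.8 -0.5 w 0.799
t 9.625 shift [-2.6  3.2 67.1] turn [-0.002  0.     0.003]
```

View pics/blk1.png

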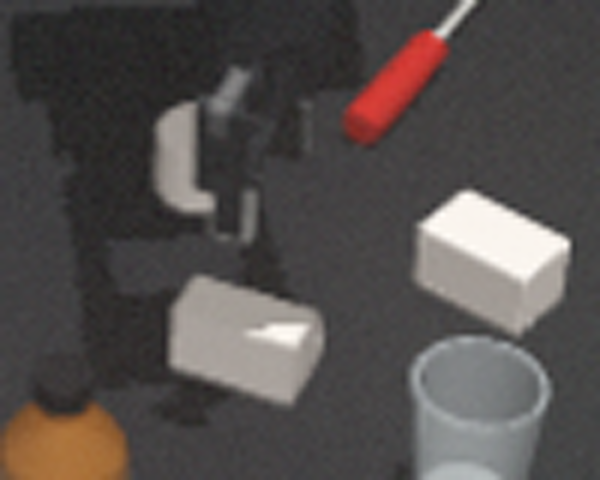

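The gripper is above the block, whose top is at (245,310). Both end faces are clear of the puck and beaker. Descending.

```bash
python3 -m handwheel '[{"jaw":0.8,"dx":-2.6,"dy":3.2,"dz":25,"wx":0,"wy":0,"wz":0.003},{"jaw":0.8,"dx":0,"dy":0,"dz":25,"wx":0,"wy":0,"wz":0},{"jaw":0.8,"dx":0,"dy":0,"dz":0,"wx":0,"wy":0,"wz":0}]'
python3 - <<'E'
from h import *
rep()
goto((621.5,182.5,4),[np.pi,0,-.387+np.pi/2])
s=optics.grab_frame("scene")
b=cv2.resize(s["frame"][170:250,270:370,::-1],None,fx=6,fy=6,interpolation=2)
cv2.imwrite("pics/blk2.png",b)
E
```

```text
t: 10.1
ee_pos: [621.0, 178.7, 58.0]
ee_rot: [-3.139, 0.002, 1.181]
contact_force: [-0.3, 0.6, -0.5]
width: 0.802
t 10.10 ee [621.  178.7  58. ] [-3.139e+00  2.000e-03  1.181e+00] jig 115.8 300.7 Fjig -0.2 0.6 -0.5 w 0.802
t 10.1 shift [ 3.8 -0.8 54. ] turn [-0.003  0.002 -0.003]
```

View pics/blk2.png

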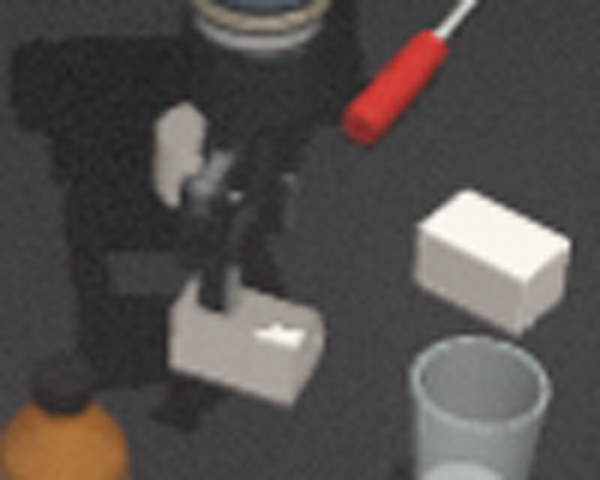

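```bash
python3 -m handwheel '[{"jaw":0.8,"dx":4,"dy":-0.8,"dz":18,"wx":0,"wy":0,"wz":0},{"jaw":0.8,"dx":0,"dy":0,"dz":15,"wx":0,"wy":0,"wz":0},{"jaw":0.8,"dx":0,"dy":0,"dz":0,"wx":0,"wy":0,"wz":0}]'
python3 - <<'E'
from h import *
rep()
goto((621.5,182.5,4),[np.pi,0,-.387+np.pi/2])
s=optics.grab_frame("scene")
b=cv2.resize(s["frame"][170:250,270:370,::-1],None,fx=6,fy=6,interpolation=2)
cv2.imwrite("pics/blk3.png",b)
E
```

```text
t: 10.52
ee_pos: [621.7, 184.6, 24.3]
ee_rot: [-3.139, 0.001, 1.184]
contact_force: [-0.3, -1.0, -0.6]
width: 0.801
t 10.53 ee [621.7 184.6  24.3] [-3.139e+00  1.000e-03  1.184e+00] jig 117.6 306.3 Fjig -0.5 -0.9 -0.6 w 0.801
t 10.525 shift [-2.   0.7 20.3] turn [-0.003  0.001  0.   ]
```

View pics/blk3.png

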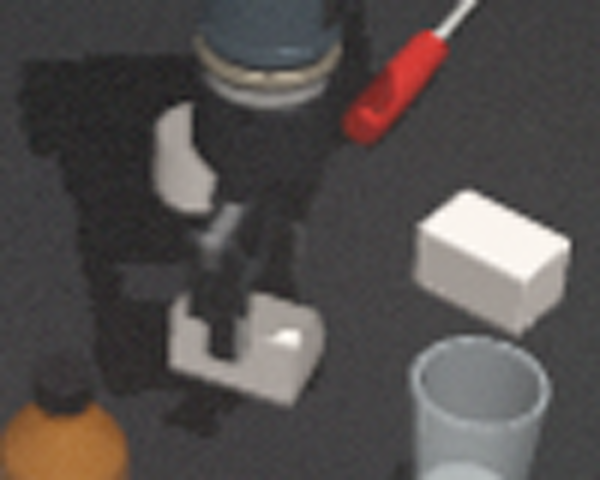

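```bash
python3 -m handwheel '[{"jaw":0.8,"dx":-1,"dy":0.5,"dz":13,"wx":0,"wy":0,"wz":0},{"jaw":0.75,"dx":0,"dy":0,"dz":7,"wx":0,"wy":0,"wz":0},{"jaw":0.7,"dx":0,"dy":0,"dz":2,"wx":0,"wy":0,"wz":0},{"jaw":0.65,"dx":0,"dy":0,"dz":0,"wx":0,"wy":0,"wz":0}]'
python3 -c "
from h import *
rep()"
```

```text
t: 11.08
ee_pos: [623.1, 183.5, 3.8]
ee_rot: [3.141, -0.0, 1.184]
contact_force: [0.5, 0.4, -0.1]
width: 0.652
t 11.07 ee [623.1 183.5   3.8] [ 3.141 -0.     1.184] jig 118.8 305.0 Fjig 0.6 0.3 -0.1 w 0.652
```

```bash
python3 -m handwheel '[{"jaw":0.65,"dx":0,"dy":0,"dz":2,"wx":0,"wy":0,"wz":0},{"jaw":0.4,"dx":0,"dy":0,"dz":0,"wx":0,"wy":0,"wz":0},{"jaw":0.4,"dx":0,"dy":0,"dz":0,"wx":0,"wy":0,"wz":0},{"jaw":0.3,"dx":0,"dy":0,"dz":0,"wx":0,"wy":0,"wz":0}]'
python3 -c "
from h import *
rep()"
```

```text
t: 11.58
ee_pos: [623.6, 183.5, 2.4]
ee_rot: [3.14, -0.001, 1.184]
contact_force: [0.0, -0.2, 2.0]
width: 0.527
t 11.57 ee [623.6 183.5   2.4] [ 3.140e+00 -1.000e-03  1.184e+00] jig 119.3 304.9 Fjig 0.0 -0.2 2.0 w 0.527
```

```bash
python3 -m handwheel '[{"jaw":0,"dx":0,"dy":0,"dz":0,"wx":0,"wy":0,"wz":0},{"jaw":0,"dx":0,"dy":0,"dz":-5,"wx":0,"wy":0,"wz":0},{"jaw":0,"dx":0,"dy":0,"dz":-20,"wx":0,"wy":0,"wz":0},{"jaw":0,"dx":0,"dy":0,"dz":-40,"wx":0,"wy":0,"wz":0},{"jaw":0,"dx":0,"dy":0,"dz":-40,"wx":0,"wy":0,"wz":0}]'
python3 - <<'E'
from h import *
rep()
s=optics.grab_frame("scene")
b=cv2.resize(s["frame"][140:220,260:360,::-1],None,fx=6,fy=6,interpolation=2)
cv2.imwrite("pics/blk4.png",b)
goto(jigT([(-28,20,110)],(567.2,-139,.1999))[0],[np.pi,0,.2+np.pi/2])
E
```

```text
t: 12.2
ee_pos: [622.7, 183.5, 108.6]
ee_rot: [-3.141, -0.0, 1.184]
contact_force: [0.6, 0.3, -2.9]
width: 0.526
t 12.20 ee [622.7 183.5 108.6] [-3.141 -0.     1.184] jig 118.4 305.0 Fjig 0.6 0.2 -2.9 w 0.526
t 12.25 shift [-320.4   32.6    3.4] turn [ 0.01  -0.003 -0.587]
```

View pics/blk4.png

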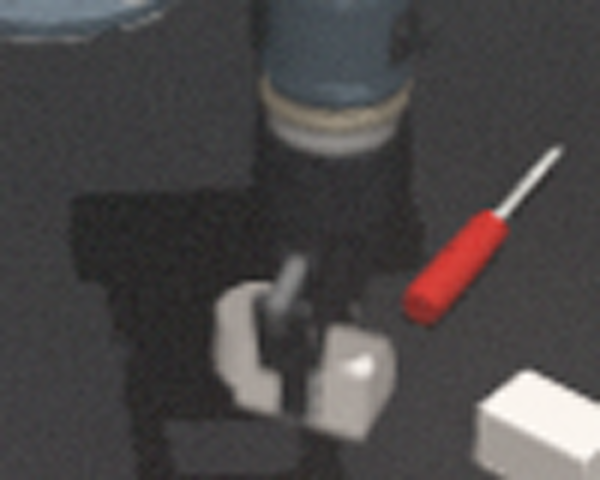

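```bash
python3 -m handwheel '[{"jaw":0,"dx":-40,"dy":4,"dz":-10,"wx":0,"wy":0,"wz":0},{"jaw":0,"dx":-45,"dy":4,"dz":0,"wx":0,"wy":0,"wz":-0.147},{"jaw":0,"dx":-40,"dy":0,"dz":0,"wx":0,"wy":0,"wz":-0.147},{"jaw":0,"dx":-40,"dy":0,"dz":0,"wx":0,"wy":0,"wz":-0.147},{"jaw":0,"dx":-30,"dy":0,"dz":0,"wx":0,"wy":0,"wz":-0.147}]'
python3 - <<'E'
from h import *
rep()
goto(jigT([(-28,20,110)],(567.2,-139,.1999))[0],[np.pi,0,.2+np.pi/2])
E
```

```text
t: 12.88
ee_pos: [586.1, -8.4, 117.6]
ee_rot: [3.141, -0.0, 1.776]
contact_force: [0.3, 0.0, -2.4]
width: 0.525
t 12.88 ee [586.1  -8.4 117.6] [ 3.141 -0.     1.776] jig 44.5 124.2 Fjig 0.3 -0.0 -2.4 w 0.525
t 12.875 shift [-103.9  -73.     7.6] turn [ 0.001 -0.     0.005]
```

```bash
python3 -m handwheel '[{"jaw":0,"dx":-26,"dy":-18,"dz":0,"wx":0,"wy":0,"wz":0.005},{"jaw":0,"dx":-26,"dy":-18,"dz":0,"wx":0,"wy":0,"wz":0},{"jaw":0,"dx":-26,"dy":-18,"dz":0,"wx":0,"wy":0,"wz":0},{"jaw":0,"dx":-26,"dy":-18,"dz":7,"wx":0,"wy":0,"wz":0},{"jaw":0,"dx":0,"dy":0,"dz":0,"wx":0,"wy":0,"wz":0}]'
python3 - <<'E'
from h import *
rep()
goto(jigT([(-28,20,60)],(567.2,-139,.1999))[0],[np.pi,0,.2+np.pi/2])
s=optics.grab_frame("scene")
b=cv2.resize(s["frame"][150:250,160:280,::-1],None,fx=6,fy=6,interpolation=2)
cv2.imwrite("pics/pl1.png",b)
E
```

```text
t: 13.5
ee_pos: [535.7, -124.7, 110.1]
ee_rot: [3.141, -0.0, 1.764]
contact_force: [0.8, 0.4, -2.2]
width: 0.528
t 13.50 ee [ 535.7 -124.7  110.1] [ 3.141 -0.     1.764] jig -28.0 20.3 Fjig 0.9 0.2 -2.2 w 0.528
t 13.5 shift [-0.3  0.  50.1] turn [ 0.    -0.    -0.007]
```

View pics/pl1.png

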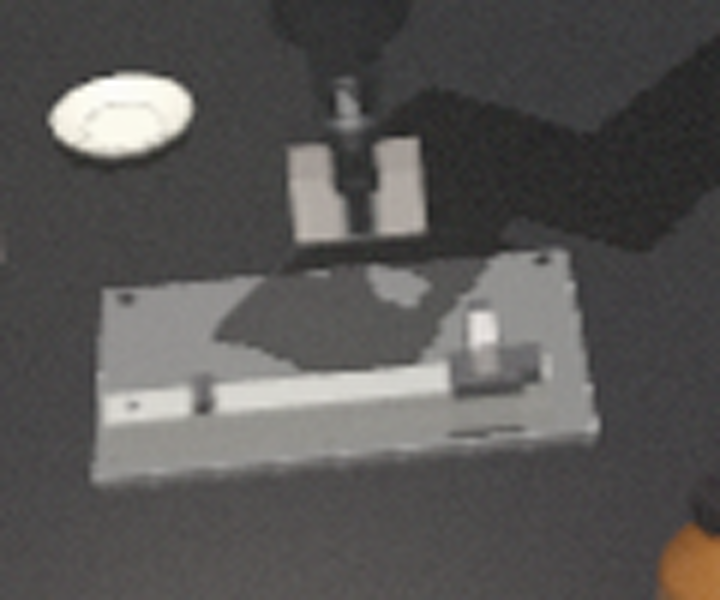

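The block is held level above the plate, at (358,190). The stop is home at (482,340) and clear of it. I'll lower it.

```bash
python3 -m handwheel '[{"jaw":0,"dx":0,"dy":0,"dz":30,"wx":0,"wy":0,"wz":-0.007},{"jaw":0,"dx":0,"dy":0,"dz":30,"wx":0,"wy":0,"wz":0},{"jaw":0,"dx":0,"dy":0,"dz":20,"wx":0,"wy":0,"wz":0},{"jaw":0,"dx":0,"dy":0,"dz":12,"wx":0,"wy":0,"wz":0},{"jaw":0,"dx":0,"dy":0,"dz":0,"wx":0,"wy":0,"wz":0}]'
python3 -c "
from h import *
rep()"
python3 -m handwheel '[{"jaw":0,"dx":0,"dy":0,"dz":2,"wx":0,"wy":0,"wz":0},{"jaw":0,"dx":0,"dy":0,"dz":2,"wx":0,"wy":0,"wz":0},{"jaw":0,"dx":0,"dy":0,"dz":0,"wx":0,"wy":0,"wz":0}]'
python3 -c "
from h import *
rep()"
```

```text
t: 14.18
ee_pos: [536.7, -122.2, 17.5]
ee_rot: [-3.142, -0.001, 1.775]
contact_force: [0.5, 0.4, -3.4]
width: 0.523
t 14.18 ee [ 536.7 -122.2   17.5] [-3.142e+00 -1.000e-03  1.775e+00] jig -26.6 22.5 Fjig 0.5 0.3 -3.4 w 0.523
t: 14.55
ee_pos: [536.8, -123.1, 14.2]
ee_rot: [3.14, 0.0, 1.774]
contact_force: [0.3, 0.2, -2.2]
width: 0.524
t 14.55 ee [ 536.8 -123.1   14.2] [3.14  0.    1.774] jig -26.6 21.7 Fjig 0.3 0.1 -2.2 w 0.524
```

```bash
python3 -m handwheel '[{"jaw":0,"dx":0,"dy":0,"dz":1,"wx":0,"wy":0,"wz":0},{"jaw":0,"dx":0,"dy":0,"dz":1,"wx":0,"wy":0,"wz":0},{"jaw":0,"dx":0,"dy":0,"dz":0,"wx":0,"wy":0,"wz":0}]'
python3 -c "
from h import *
rep()"
python3 -m handwheel '[{"jaw":0,"dx":5,"dy":0,"dz":0,"wx":0,"wy":0,"wz":0},{"jaw":0,"dx":5,"dy":0,"dz":0,"wx":0,"wy":0,"wz":0},{"jaw":0,"dx":2,"dy":0,"dz":0,"wx":0,"wy":0,"wz":0},{"jaw":0,"dx":0,"dy":0,"dz":0,"wx":0,"wy":0,"wz":0}]'
python3 -c "
from h import *
rep()"
```

```text
t: 14.92
ee_pos: [536.8, -123.1, 12.3]
ee_rot: [3.141, 0.0, 1.774]
contact_force: [-0.7, -0.6, 2.9]
width: 0.527
t 14.93 ee [ 536.8 -123.1   12.3] [3.141 0.    1.774] jig -26.6 21.7 Fjig -0.8 -0.5 2.9 w 0.527
t: 15.42
ee_pos: [534.8, -110.9, 12.3]
ee_rot: [3.14, 0.001, 1.774]
contact_force: [0.7, -1.0, 6.8]
width: 0.528
t 15.43 ee [ 534.8 -110.9   12.3] [3.140e+00 1.000e-03 1.774e+00] jig -26.2 33.9 Fjig 0.5 -1.2 6.8 w 0.528
```

```bash
python3 -m handwheel '[{"jaw":0,"dx":1.5,"dy":0,"dz":-0.5,"wx":0,"wy":0,"wz":0},{"jaw":0,"dx":1,"dy":0,"dz":0,"wx":0,"wy":0,"wz":0},{"jaw":0,"dx":0,"dy":0,"dz":0,"wx":0,"wy":0,"wz":0}]'
python3 -c "
from h import *
rep()"
python3 -m handwheel '[{"jaw":0,"dx":1.5,"dy":0,"dz":0,"wx":0,"wy":0,"wz":0},{"jaw":0,"dx":0,"dy":0,"dz":0,"wx":0,"wy":0,"wz":0}]'
python3 -c "
from h import *
rep()"
python3 -m handwheel '[{"jaw":0,"dx":1.5,"dy":0,"dz":0,"wx":0,"wy":0,"wz":0},{"jaw":0,"dx":0,"dy":0,"dz":0,"wx":0,"wy":0,"wz":0}]'
python3 -c "
from h import *
rep()"
```

```text
t: 15.8
ee_pos: [533.7, -108.5, 12.3]
ee_rot: [3.141, -0.0, 1.774]
contact_force: [0.0, 0.2, 3.4]
width: 0.527
t 15.80 ee [ 533.7 -108.5   12.3] [ 3.141 -0.     1.774] jig -26.8 36.6 Fjig 0.0 0.2 3.4 w 0.527
t: 16.05
ee_pos: [533.4, -107.2, 12.3]
ee_rot: [3.141, -0.0, 1.774]
contact_force: [1.5, -1.0, 3.4]
width: 0.525
t 16.05 ee [ 533.4 -107.2   12.3] [ 3.141 -0.     1.774] jig -26.8 37.9 Fjig 1.3 -1.3 3.4 w 0.525
t: 16.3
ee_pos: [533.1, -105.7, 12.3]
ee_rot: [3.141, -0.0, 1.774]
contact_force: [1.2, -1.2, 3.1]
width: 0.523
t 16.30 ee [ 533.1 -105.7   12.3] [ 3.141 -0.     1.774] jig -26.8 39.4 Fjig 0.9 -1.4 3.1 w 0.523
```

```bash
python3 -m handwheel '[{"jaw":0,"dx":1,"dy":0,"dz":0,"wx":0,"wy":0,"wz":0},{"jaw":0,"dx":0,"dy":0,"dz":0,"wx":0,"wy":0,"wz":0}]'
python3 -c "
from h import *
rep()"
python3 -m handwheel '[{"jaw":0,"dx":1,"dy":0,"dz":0,"wx":0,"wy":0,"wz":0},{"jaw":0,"dx":0,"dy":0,"dz":0,"wx":0,"wy":0,"wz":0}]'
python3 -c "
from h import *
rep()"
python3 -m handwheel '[{"jaw":0,"dx":1,"dy":0,"dz":0,"wx":0,"wy":0,"wz":0},{"jaw":0,"dx":0,"dy":0,"dz":0,"wx":0,"wy":0,"wz":0}]'
python3 -c "
from h import *
rep()
s=optics.grab_frame('scene')
cv2.imwrite('pics/pl2.png',cv2.resize(s['frame'][150:250,160:280,::-1],None,fx=6,fy=6,interpolation=2))"
```

```text
t: 16.55
ee_pos: [533.2, -105.7, 12.3]
ee_rot: [3.141, 0.001, 1.774]
contact_force: [-0.3, -4.4, 2.1]
width: 0.521
t 16.55 ee [ 533.2 -105.7   12.3] [3.141e+00 1.000e-03 1.774e+00] jig -26.7 39.4 Fjig -1.2 -4.3 2.1 w 0.521
t: 16.8
ee_pos: [533.2, -105.6, 12.3]
ee_rot: [3.14, 0.002, 1.774]
contact_force: [-1.3, -8.7, 1.7]
width: 0.524
t 16.80 ee [ 533.2 -105.6   12.3] [3.140e+00 2.000e-03 1.774e+00] jig -26.7 39.5 Fjig -3.0 -8.2 1.7 w 0.524
t: 17.05
ee_pos: [533.3, -105.6, 12.4]
ee_rot: [3.14, 0.004, 1.774]
contact_force: [-1.3, -11.4, 1.9]
width: 0.525
t 17.05 ee [ 533.3 -105.6   12.4] [3.14  0.004 1.774] jig -26.6 39.5 Fjig -3.6 -10.9 1.9 w 0.525
```

View pics/pl2.png

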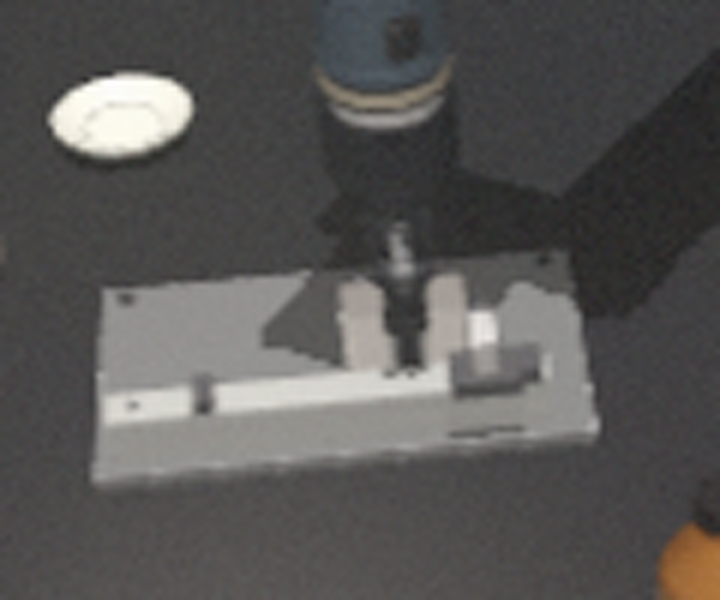

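The block's end is against the stop: TCP y held at 39.5 while the force rose. I'll ease off, open and lift.

```bash
python3 -m handwheel '[{"jaw":0,"dx":-2,"dy":0,"dz":-0.3,"wx":0,"wy":0,"wz":0},{"jaw":0.6,"dx":0,"dy":0,"dz":0,"wx":0,"wy":0,"wz":0},{"jaw":0.7,"dx":0,"dy":0,"dz":0,"wx":0,"wy":0,"wz":0},{"jaw":0.7,"dx":0,"dy":0,"dz":0,"wx":0,"wy":0,"wz":0},{"jaw":0.7,"dx":0,"dy":0,"dz":-10,"wx":0,"wy":0,"wz":0}]'
python3 -m handwheel '[{"jaw":0.7,"dx":0,"dy":0,"dz":-30,"wx":0,"wy":0,"wz":0},{"jaw":0.7,"dx":0,"dy":0,"dz":-40,"wx":0,"wy":0,"wz":0},{"jaw":0,"dx":0,"dy":-20,"dz":0,"wx":0,"wy":0,"wz":0},{"jaw":0,"dx":0,"dy":-35,"dz":0,"wx":0,"wy":0,"wz":0},{"jaw":0,"dx":0,"dy":0,"dz":0,"wx":0,"wy":0,"wz":0}]'
python3 - <<'E'
from h import *
rep()
s=optics.grab_frame('scene');t=optics.grab_frame('top')
a=cv2.resize(s['frame'][150:250,160:280,::-1],None,fx=3.3,fy=3.3,interpolation=2)
b=cv2.resize(t['frame'][140:240,240:360,::-1],None,fx=3.3,fy=3.3,interpolation=2)
cv2.imwrite('pics/pl3.png',np.hstack([a,b]))
E
```

```text
t: 17.73
ee_pos: [532.2, -104.2, 22.3]
ee_rot: [-3.141, -0.002, 1.774]
contact_force: [-0.3, -0.3, -0.7]
width: 0.702
t: 18.35
ee_pos: [476.3, -115.2, 93.2]
ee_rot: [-3.14, -0.002, 1.773]
contact_force: [-0.4, -0.8, 0.0]
width: 0.061
t 18.35 ee [ 476.3 -115.2   93.2] [-3.140e+00 -2.000e-03  1.773e+00] jig -84.4 41.3 Fjig -0.6 -0.7 0.0 w 0.061
```

View pics/pl3.png

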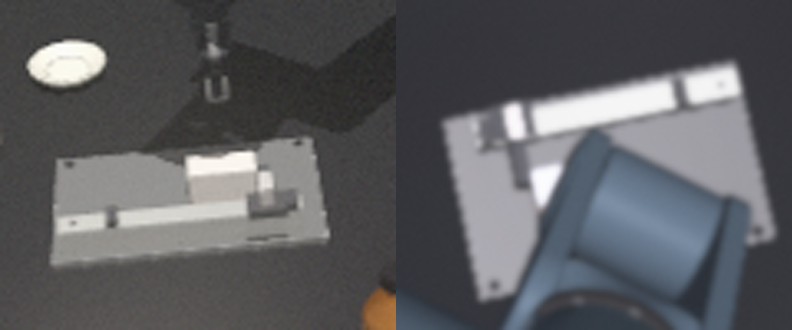

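The block stands flat with its end at the stop and the slope facing the robot (scene crop (222,175)). Next I'll tilt the closed fingers about 0.5 rad forward for the diagonal push.

```bash
python3 -m handwheel '[{"jaw":0,"dx":0,"dy":0,"dz":0,"wx":-0.167,"wy":0,"wz":0},{"jaw":0,"dx":0,"dy":0,"dz":0,"wx":-0.167,"wy":0,"wz":0},{"jaw":0,"dx":0,"dy":0,"dz":0,"wx":-0.167,"wy":0,"wz":0},{"jaw":0,"dx":0,"dy":0,"dz":0,"wx":0,"wy":0,"wz":0}]'
python3 - <<'E'
from h import *
rep()
st=status.get_state();R=Ro.from_euler('xyz',st['ee_rot']).as_matrix();print("toolz",R[:,2].round(3),"tooly",R[:,1].round(3),"toolx",R[:,0].round(3))
tgt=Ro.from_euler('xyz',[np.pi,0,.2+np.pi/2])*Ro.from_rotvec([-.5,0,0])
goto(jigT([(-68,39,36)],(567.2,-139,.1999))[0],tgt.as_euler('xyz'))
E
```

```text
t: 18.95
ee_pos: [482.2, -103.3, 90.8]
ee_rot: [2.819, -0.044, 1.793]
contact_force: [-0.2, -0.2, -0.0]
width: 0.001
t 18.95 ee [ 482.2 -103.3   90.8] [ 2.819 -0.044  1.793] jig -76.3 51.9 Fjig -0.2 -0.2 -0.0 w 0.001
toolz [ 0.301  0.11  -0.947] tooly [0.928 0.196 0.317] toolx [-0.22   0.974  0.044]
t 18.95 shift [-15.4  -9.7  53.9] turn [-0.177 -0.049  0.003]
```

```bash
python3 -m handwheel '[{"jaw":0,"dx":-12,"dy":0,"dz":0,"wx":-0.09,"wy":-0.025,"wz":0},{"jaw":0,"dx":0,"dy":0,"dz":0,"wx":-0.087,"wy":-0.025,"wz":0.003},{"jaw":0,"dx":0,"dy":0,"dz":0,"wx":0,"wy":0,"wz":0}]'
cat >> h.py <<'E'
TILT=(Ro.from_euler('xyz',[np.pi,0,.2+np.pi/2])*Ro.from_rotvec([-.5,0,0])).as_euler('xyz')
def gj(x,y,z): goto(jigT([(x,y,z)],(567.2,-139,.1999))[0],TILT)
E
python3 - <<'E'
from h import *
rep()
gj(-68,39,60);gj(-68,39,36)
E
```

```text
t: 19.32
ee_pos: [485.5, -106.3, 90.5]
ee_rot: [2.7, -0.029, 1.788]
contact_force: [0.2, -0.3, -1.0]
width: -0.003
t 19.32 ee [ 485.5 -106.3   90.5] [ 2.7   -0.029  1.788] jig -73.6 48.2 Fjig 0.1 -0.4 -1.0 w -0.003
t 19.325 shift [-10.2  -8.   29.7] turn [-0.059 -0.033  0.002]
t 19.325 shift [-10.9 -18.2  51.3] turn [-0.059 -0.033  0.002]
```

```bash
python3 -m handwheel '[{"jaw":0,"dx":-10,"dy":0,"dz":0,"wx":-0.03,"wy":-0.03,"wz":0},{"jaw":0,"dx":0,"dy":0,"dz":0,"wx":-0.03,"wy":0,"wz":0},{"jaw":0,"dx":0,"dy":0,"dz":0,"wx":0,"wy":0,"wz":0}]'
python3 - <<'E'
from h import *
rep();print(status.get_state()['joint_pos'].round(2))
gj(-68,39,60);gj(-68,39,36)
E
```

```text
t: 19.7
ee_pos: [488.0, -116.2, 90.5]
ee_rot: [2.639, -0.001, 1.776]
contact_force: [-0.1, -0.1, -0.4]
width: -0.002
t 19.70 ee [ 488.  -116.2   90.5] [ 2.639e+00 -1.000e-03  1.776e+00] jig -73.1 38.0 Fjig -0.1 -0.1 -0.4 w -0.002
[-0.69  0.61  2.19  1.52  0.39 -2.35]
t 19.7 shift [  0.9 -10.2  29.2] turn [ 0.002 -0.004  0.004]
t 19.7 shift [  0.9 -21.8  50.2] turn [ 0.002 -0.004  0.004]
```

```bash
python3 -m handwheel '[{"jaw":0,"dx":0,"dy":-5,"dz":15,"wx":0,"wy":0,"wz":0},{"jaw":0,"dx":0,"dy":-5,"dz":15,"wx":0,"wy":0,"wz":0},{"jaw":0,"dx":0,"dy":-6,"dz":10,"wx":0,"wy":0,"wz":0},{"jaw":0,"dx":0,"dy":-6,"dz":10,"wx":0,"wy":0,"wz":0},{"jaw":0,"dx":0,"dy":0,"dz":0,"wx":0,"wy":0,"wz":0}]'
python3 - <<'E'
from h import *
rep();print(status.get_state()['joint_pos'].round(2))
gj(-68,39,36)
s=optics.grab_frame('scene');t=optics.grab_frame('top')
a=cv2.resize(s['frame'][150:250,160:280,::-1],None,fx=6,fy=6,interpolation=2)
cv2.imwrite('pics/pu1.png',a)
E
```

```text
t: 20.32
ee_pos: [492.8, -114.9, 35.6]
ee_rot: [2.639, -0.002, 1.777]
contact_force: [0.7, -1.1, 0.1]
width: -0.002
t 20.32 ee [ 492.8 -114.9   35.6] [ 2.639e+00 -2.000e-03  1.777e+00] jig -68.1 38.4 Fjig 0.4 -1.2 0.1 w -0.002
[-0.68  0.76  2.2   1.91  0.41 -2.76]
t 20.325 shift [ 0.6  0.3 -0.3] turn [ 0.002 -0.004  0.004]
```

View pics/pu1.png

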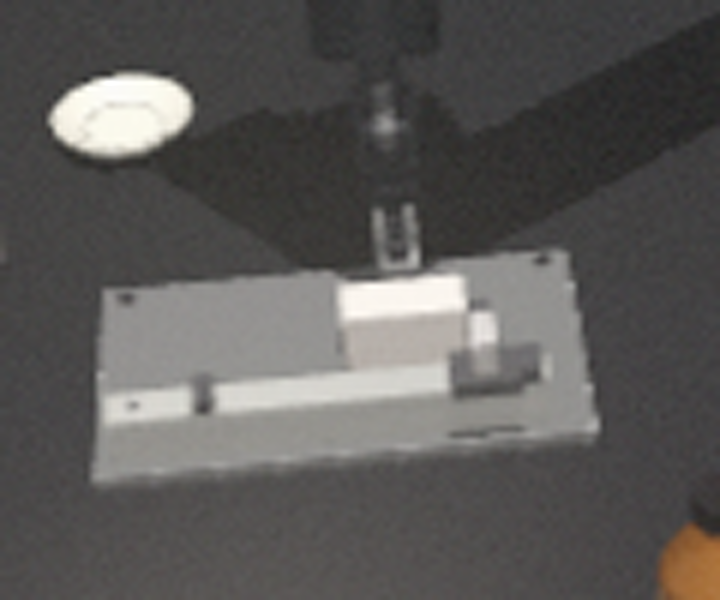

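The fingers at (398,240) line up with the block's middle. However, joint 6 is at −2.76, close to its −2.85 limit. I'll back off and give the tool a half turn, which keeps the same finger shape and brings joint 6 mid-range.

```bash
python3 -m handwheel '[{"jaw":0,"dx":0,"dy":0,"dz":-25,"wx":0,"wy":0,"wz":0.1},{"jaw":0,"dx":0,"dy":0,"dz":-25,"wx":0,"wy":0,"wz":0.18},{"jaw":0,"dx":0,"dy":0,"dz":0,"wx":0,"wy":0,"wz":0.18},{"jaw":0,"dx":0,"dy":0,"dz":0,"wx":0,"wy":0,"wz":0.18},{"jaw":0,"dx":0,"dy":0,"dz":0,"wx":0,"wy":0,"wz":0.18}]'
python3 -c "
from h import *
rep();print(status.get_state()['joint_pos'].round(2))"
python3 -m handwheel '[{"jaw":0,"dx":0,"dy":0,"dz":0,"wx":0,"wy":0,"wz":0.18},{"jaw":0,"dx":0,"dy":0,"dz":0,"wx":0,"wy":0,"wz":0.18},{"jaw":0,"dx":0,"dy":0,"dz":0,"wx":0,"wy":0,"wz":0.18},{"jaw":0,"dx":0,"dy":0,"dz":0,"wx":0,"wy":0,"wz":0.18},{"jaw":0,"dx":0,"dy":0,"dz":0,"wx":0,"wy":0,"wz":0.18}]'
python3 -m handwheel '[{"jaw":0,"dx":0,"dy":0,"dz":0,"wx":0,"wy":0,"wz":0.18},{"jaw":0,"dx":0,"dy":0,"dz":0,"wx":0,"wy":0,"wz":0.18},{"jaw":0,"dx":0,"dy":0,"dz":0,"wx":0,"wy":0,"wz":0.18},{"jaw":0,"dx":0,"dy":0,"dz":0,"wx":0,"wy":0,"wz":0.18},{"jaw":0,"dx":0,"dy":0,"dz":0,"wx":0,"wy":0,"wz":0.18}]'
cat >> h.py <<'E'
TILT=(Ro.from_euler('xyz',TILT)*Ro.from_rotvec([0,0,np.pi])).as_euler('xyz')
E
python3 -c "
from h import *
rep();print(status.get_state()['joint_pos'].round(2));gj(-68,39,60)"
```

```text
t: 21.05
ee_pos: [469.8, -120.0, 79.2]
ee_rot: [2.779, -0.358, 1.03]
contact_force: [0.1, -1.0, 0.5]
width: -0.003
t 21.05 ee [ 469.8 -120.    79.2] [ 2.779 -0.358  1.03 ] jig -91.7 37.9 Fjig -0.1 -1.0 0.5 w -0.003
[-0.74  0.64  2.23  1.67  0.4  -1.75]
t: 21.68
ee_pos: [469.8, -120.0, 79.1]
ee_rot: [-3.064, -0.498, 0.044]
contact_force: [-0.4, -0.2, -0.5]
width: 0.003
t: 22.3
ee_pos: [469.8, -119.9, 79.1]
ee_rot: [-2.698, -0.246, -0.892]
contact_force: [-0.4, 0.4, -0.5]
width: 0.001
t 22.30 ee [ 469.8 -119.9   79.1] [-2.698 -0.246 -0.892] jig -91.7 38.0 Fjig -0.3 0.4 -0.5 w 0.001
[-0.74  0.64  2.23  1.67  0.4   0.05]
t 22.3 shift [  5.1 -10.4  28.1] turn [-0.004  0.001  0.534]
```

```bash
python3 -m handwheel '[{"jaw":0,"dx":0,"dy":0,"dz":0,"wx":0,"wy":0,"wz":0.178},{"jaw":0,"dx":0,"dy":0,"dz":0,"wx":0,"wy":0,"wz":0.178},{"jaw":0,"dx":0,"dy":0,"dz":0,"wx":0,"wy":0,"wz":0.178},{"jaw":0,"dx":0,"dy":0,"dz":0,"wx":0,"wy":0,"wz":0}]'
python3 -c "
from h import *
rep();print(status.get_state()['joint_pos'].round(2));gj(-68,39.5,37)"
```

```text
t: 22.8
ee_pos: [469.7, -120.0, 79.0]
ee_rot: [-2.638, -0.002, -1.363]
contact_force: [-0.1, 0.3, 0.3]
width: -0.002
t 22.80 ee [ 469.7 -120.    79. ] [-2.638e+00 -2.000e-03 -1.363e+00] jig -91.7 38.0 Fjig -0.1 0.3 0.3 w -0.002
[-0.74  0.64  2.23  1.67  0.4   0.58]
t 22.8 shift [-1.4 -0.6 48.2] turn [-0.003  0.002  0.008]
```

```bash
python3 -m handwheel '[{"jaw":0,"dx":-1.4,"dy":0,"dz":12,"wx":0,"wy":0,"wz":0.008},{"jaw":0,"dx":0,"dy":0,"dz":12,"wx":0,"wy":0,"wz":0},{"jaw":0,"dx":0,"dy":0,"dz":12,"wx":0,"wy":0,"wz":0},{"jaw":0,"dx":0,"dy":0,"dz":12,"wx":0,"wy":0,"wz":0},{"jaw":0,"dx":0,"dy":0,"dz":0,"wx":0,"wy":0,"wz":0}]'
python3 -c "
from h import *
rep();print(status.get_state()['joint_pos'].round(2));gj(-58,39.5,37)"
```

```text
t: 23.42
ee_pos: [492.1, -113.6, 36.0]
ee_rot: [-2.639, 0.003, -1.369]
contact_force: [0.3, -0.2, -0.6]
width: 0.004
t 23.43 ee [ 492.1 -113.6   36. ] [-2.639  0.003 -1.369] jig -68.6 39.8 Fjig 0.2 -0.3 -0.6 w 0.004
[-0.68  0.76  2.2   1.92  0.41  0.38]
t 23.425 shift [ 0.3 -9.8  4.2] turn [-0.003  0.003 -0.   ]
```

```bash
python3 -m handwheel '[{"jaw":0,"dx":0,"dy":-4.4,"dz":2.4,"wx":0,"wy":0,"wz":0},{"jaw":0,"dx":0,"dy":-4.4,"dz":2.4,"wx":0,"wy":0,"wz":0},{"jaw":0,"dx":0,"dy":-2.6,"dz":1.4,"wx":0,"wy":0,"wz":0},{"jaw":0,"dx":0,"dy":0,"dz":0,"wx":0,"wy":0,"wz":0}]'
python3 -c "
from h import *
rep()"
python3 -m handwheel '[{"jaw":0,"dx":0,"dy":-2.6,"dz":1.4,"wx":0,"wy":0,"wz":0},{"jaw":0,"dx":0,"dy":-2.6,"dz":1.4,"wx":0,"wy":0,"wz":0},{"jaw":0,"dx":0,"dy":-2.6,"dz":1.4,"wx":0,"wy":0,"wz":0},{"jaw":0,"dx":0,"dy":0,"dz":0,"wx":0,"wy":0,"wz":0}]'
python3 -c "
from h import *
rep();
s=optics.grab_frame('scene')
cv2.imwrite('pics/pu2.png',cv2.resize(s['frame'][160:240,180:280,::-1],None,fx=6,fy=6,interpolation=2))"
```

```text
t: 23.92
ee_pos: [504.8, -111.3, 36.6]
ee_rot: [-2.638, 0.003, -1.371]
contact_force: [-0.5, -0.1, 0.5]
width: -0.001
t 23.93 ee [ 504.8 -111.3   36.6] [-2.638  0.003 -1.371] jig -55.6 39.6 Fjig -0.5 0.0 0.5 w -0.001
t: 24.42
ee_pos: [513.4, -109.5, 36.4]
ee_rot: [-2.639, 0.004, -1.372]
contact_force: [0.0, -0.4, -0.4]
width: 0.002
t 24.43 ee [ 513.4 -109.5   36.4] [-2.639  0.004 -1.372] jig -46.8 39.6 Fjig -0.0 -0.4 -0.4 w 0.002
```

View pics/pu2.png

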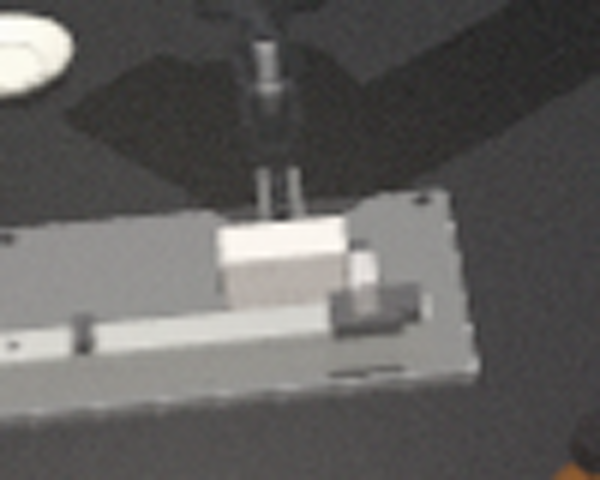

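```bash
python3 -m handwheel '[{"jaw":0,"dx":0,"dy":-2.6,"dz":0,"wx":0,"wy":0,"wz":0},{"jaw":0,"dx":0,"dy":-2.6,"dz":1.4,"wx":0,"wy":0,"wz":0},{"jaw":0,"dx":0,"dy":-2.6,"dz":1.4,"wx":0,"wy":0,"wz":0},{"jaw":0,"dx":0,"dy":0,"dz":0,"wx":0,"wy":0,"wz":0}]'
python3 -c "
from h import *
rep()"
python3 -m handwheel '[{"jaw":0,"dx":0,"dy":-2.6,"dz":1.4,"wx":0,"wy":0,"wz":0},{"jaw":0,"dx":0,"dy":-2.6,"dz":1.4,"wx":0,"wy":0,"wz":0},{"jaw":0,"dx":0,"dy":-2.6,"dz":1.4,"wx":0,"wy":0,"wz":0},{"jaw":0,"dx":0,"dy":0,"dz":0,"wx":0,"wy":0,"wz":0}]'
python3 -c "
from h import *
rep();
s=optics.grab_frame('scene')
cv2.imwrite('pics/pu3.png',cv2.resize(s['frame'][160:240,180:280,::-1],None,fx=6,fy=6,interpolation=2))"
```

```text
t: 24.98
ee_pos: [521.7, -107.9, 37.8]
ee_rot: [-2.638, 0.004, -1.372]
contact_force: [0.4, 0.0, -0.8]
width: 0.0
t 24.98 ee [ 521.7 -107.9   37.8] [-2.638  0.004 -1.372] jig -38.5 39.5 Fjig 0.4 -0.0 -0.8 w 0.000
t: 25.48
ee_pos: [530.3, -106.1, 37.9]
ee_rot: [-2.638, 0.004, -1.372]
contact_force: [-0.3, -0.2, 1.0]
width: 0.001
t 25.48 ee [ 530.3 -106.1   37.9] [-2.638  0.004 -1.372] jig -29.6 39.6 Fjig -0.4 -0.1 1.0 w 0.001
```

View pics/pu3.png

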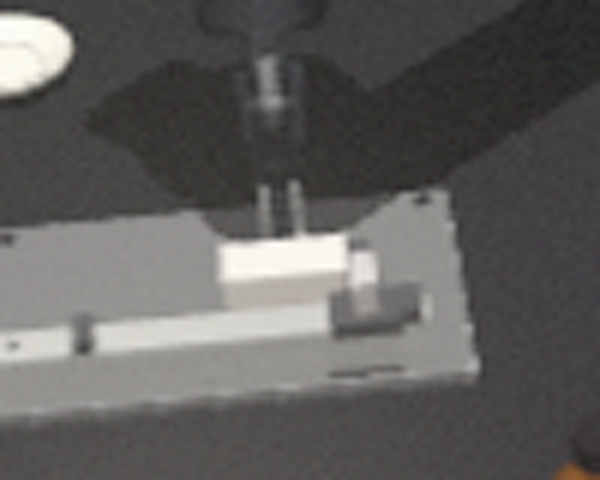

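The fingers are pushing the block squarely toward the fence. Its top edge moved from row 218 to row 236 and it is still along the stop. Continuing.

```bash
python3 -m handwheel '[{"jaw":0,"dx":0,"dy":-2.6,"dz":1.4,"wx":0,"wy":0,"wz":0},{"jaw":0,"dx":0,"dy":-2.6,"dz":1.4,"wx":0,"wy":0,"wz":0},{"jaw":0,"dx":0,"dy":-2.6,"dz":1.4,"wx":0,"wy":0,"wz":0},{"jaw":0,"dx":0,"dy":-2.6,"dz":1.4,"wx":0,"wy":0,"wz":0},{"jaw":0,"dx":0,"dy":0,"dz":0,"wx":0,"wy":0,"wz":0}]'
python3 -c "
from h import *
rep()"
python3 -m handwheel '[{"jaw":0,"dx":0,"dy":-1.8,"dz":1,"wx":0,"wy":0,"wz":0},{"jaw":0,"dx":0,"dy":-1.8,"dz":1,"wx":0,"wy":0,"wz":0},{"jaw":0,"dx":0,"dy":0,"dz":0,"wx":0,"wy":0,"wz":0}]'
python3 -c "
from h import *
rep()"
```

```text
t: 26.15
ee_pos: [541.9, -103.8, 38.0]
ee_rot: [-2.638, 0.004, -1.372]
contact_force: [-0.4, 0.7, 0.1]
width: 0.005
t 26.15 ee [ 541.9 -103.8   38. ] [-2.638  0.004 -1.372] jig -17.8 39.6 Fjig -0.3 0.8 0.1 w 0.005
t: 26.52
ee_pos: [544.3, -103.1, 37.7]
ee_rot: [-2.641, 0.004, -1.373]
contact_force: [-5.1, -2.4, 3.1]
width: -0.001
t 26.52 ee [ 544.3 -103.1   37.7] [-2.641  0.004 -1.373] jig -15.3 39.7 Fjig -5.4 -1.3 3.1 w -0.001
```

```bash
python3 -c "
from h import *
s=optics.grab_frame('scene');t=optics.grab_frame('top')
cv2.imwrite('pics/pu4.png',np.hstack([cv2.resize(s['frame'][180:230,210:260,::-1],None,fx=8,fy=8,interpolation=2),cv2.resize(t['frame'][150:200,255:305,::-1],None,fx=8,fy=8,interpolation=2)]))
pose=(567.2,-139,.1999);b=(*jigT([(7,39.3,0)],pose)[0][:2],.1999,10)
overlay(s,pose,81,b,'pics/ov4.png',(200,170,270,240),8)"
```

```text
(no output)
```

View pics/pu4.png

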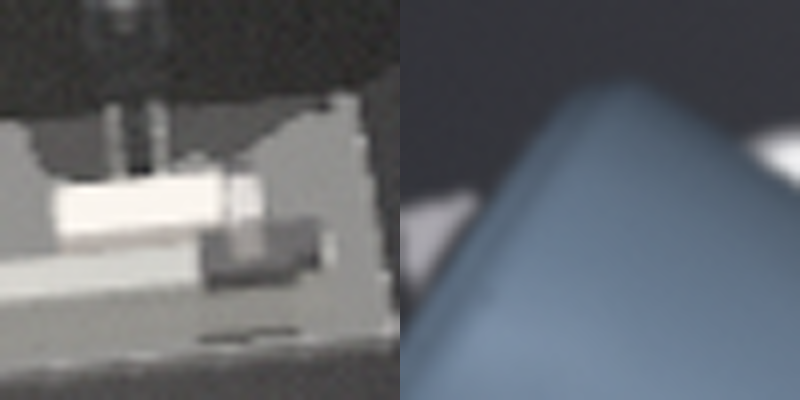

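View pics/ov4.png

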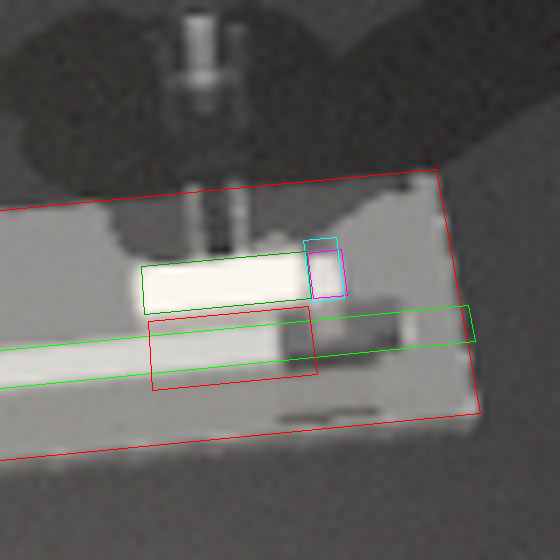

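The scene crop shows the block's right end at x≈303 and the fin edge at x≈308, so there may be a gap of about 2 mm at the stop. I'll drag the block +y under this light press and watch the force.

```bash
for i in 1; do python3 -m handwheel '[{"jaw":0,"dx":-1,"dy":0,"dz":0,"wx":0,"wy":0,"wz":0},{"jaw":0,"dx":0,"dy":0,"dz":0,"wx":0,"wy":0,"wz":0}]' >/dev/null; done
python3 -c "
from h import *
rep()"
python3 -m handwheel '[{"jaw":0,"dx":-1,"dy":0,"dz":0,"wx":0,"wy":0,"wz":0},{"jaw":0,"dx":0,"dy":0,"dz":0,"wx":0,"wy":0,"wz":0}]' >/dev/null
python3 -c "
from h import *
rep()"
python3 -m handwheel '[{"jaw":0,"dx":-1,"dy":0,"dz":0,"wx":0,"wy":0,"wz":0},{"jaw":0,"dx":0,"dy":0,"dz":0,"wx":0,"wy":0,"wz":0}]' >/dev/null
python3 -c "
from h import *
rep()
s=optics.grab_frame('scene')
pose=(567.2,-139,.1999);b=(*jigT([(7,39.3,0)],pose)[0][:2],.1999,10)
overlay(s,pose,81,b,'pics/ov5.png',(200,170,270,240),8)"
```

```text
t 26.88 ee [ 544.4 -102.9   37.7] [-2.641  0.003 -1.374] jig -15.2 39.9 Fjig -5.8 -1.3 3.4 w 0.002
t 27.12 ee [ 544.2 -102.2   37.7] [-2.642e+00  2.000e-03 -1.374e+00] jig -15.2 40.7 Fjig -5.8 -3.1 3.0 w 0.003
t 27.38 ee [ 544.  -101.2   37.7] [-2.642e+00  2.000e-03 -1.375e+00] jig -15.2 41.6 Fjig -5.8 -3.1 3.6 w -0.001
```

View pics/ov5.png

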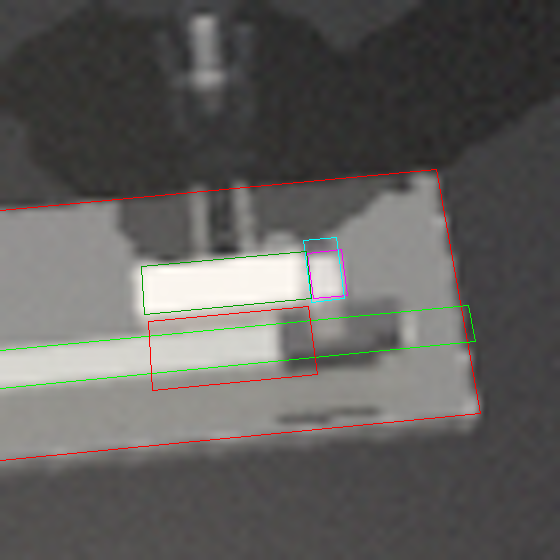

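```bash
cat >> h.py <<'E'
def edges():
    s=optics.grab_frame('scene');f=s['frame'].min(2).astype(float)
    for r in (204,205,206,207):
        row=f[r,212:250]; 
        print(r,row[2:9].astype(int),row[20:36].astype(int))
E
python3 -c "
from h import *
edges()"
python3 -m handwheel '[{"jaw":0,"dx":-1.5,"dy":0,"dz":0,"wx":0,"wy":0,"wz":0},{"jaw":0,"dx":0,"dy":0,"dz":0,"wx":0,"wy":0,"wz":0}]' >/dev/null
python3 -c "
from h import *
rep();edges()"
```

```text
204 [144 144 172 218 235 237 238] [238 238 238 238 239 221 205 220 217 215 192 141 142 143 144 143]
205 [144 144 165 214 238 238 238] [238 238 239 239 238 217 201 220 216 217 200 144 143 145 143 142]
206 [145 146 160 212 239 239 238] [239 238 238 238 238 212 190 218 216 218 194 132 144 144 145 144]
207 [143 144 160 213 238 238 238] [234 226 221 215 216 192 181 201 176 168 154 130 129 131 125 122]
t 27.73 ee [543.7 -99.6  37.7] [-2.642e+00  2.000e-03 -1.374e+00] jig -15.3 43.3 Fjig -4.8 -2.6 2.9 w -0.002
204 [142 146 174 218 235 236 239] [239 238 239 238 238 221 208 221 216 214 191 142 143 144 144 143]
205 [144 144 163 215 239 239 238] [240 238 238 239 239 218 201 221 218 218 197 144 143 145 146 142]
206 [145 146 161 213 238 238 239] [239 239 238 238 238 213 191 220 216 219 195 133 144 145 144 142]
207 [146 142 161 214 239 238 238] [234 226 221 215 215 192 182 200 178 168 154 129 129 131 127 119]
```

The finger slipped and the block did not move. The strip at columns 237–239 still hints at a gap of about 1–2 mm. I'll back off and push the block's −y end directly toward the stop.

```bash
python3 -m handwheel '[{"jaw":0,"dx":0,"dy":0,"dz":-15,"wx":0,"wy":0,"wz":0},{"jaw":0,"dx":0,"dy":0,"dz":-25,"wx":0,"wy":0,"wz":0},{"jaw":0,"dx":28,"dy":0,"dz":0,"wx":0,"wy":0,"wz":0},{"jaw":0,"dx":29,"dy":0,"dz":0,"wx":0,"wy":0,"wz":0},{"jaw":0,"dx":0,"dy":0,"dz":0,"wx":0,"wy":0,"wz":0}]'
python3 -c "
from h import *
rep();print(status.get_state()['joint_pos'].round(2));gj(-2,-13,24);edges()"
```

```text
t: 28.4
ee_pos: [538.6, -161.0, 73.2]
ee_rot: [-2.636, 0.001, -1.374]
contact_force: [0.5, 0.1, 0.8]
width: -0.002
t 28.40 ee [ 538.6 -161.    73.2] [-2.636e+00  1.000e-03 -1.374e+00] jig -32.4 -15.9 Fjig 0.5 0.0 0.8 w -0.002
[-0.7   0.67  2.04  1.32  0.4   1.01]
t 28.4 shift [-2.9 -2.8 57.8] turn [-0.005 -0.    -0.003]
204 [142 145 172 217 235 238 238] [237 238 238 239 238 220 205 221 216 214 192 143 142 142 143 142]
205 [146 144 163 214 239 238 238] [238 238 238 238 239 218 201 220 216 218 197 143 144 145 143 144]
206 [144 146 159 213 239 238 238] [239 237 239 239 239 212 191 220 218 219 196 133 141 145 145 143]
207 [141 146 159 214 238 239 238] [233 226 223 215 215 195 183 199 178 168 153 129 127 131 125 119]
```

```bash
python3 -m handwheel '[{"jaw":0,"dx":0,"dy":-1,"dz":20,"wx":0,"wy":0,"wz":0},{"jaw":0,"dx":0,"dy":-1,"dz":20,"wx":0,"wy":0,"wz":0},{"jaw":0,"dx":0,"dy":0,"dz":16,"wx":0,"wy":0,"wz":0},{"jaw":0,"dx":0,"dy":0,"dz":0,"wx":0,"wy":0,"wz":0}]'
python3 -c "
from h import *
rep()"
python3 -m handwheel '[{"jaw":0,"dx":-3,"dy":0,"dz":0,"wx":0,"wy":0,"wz":0},{"jaw":0,"dx":-3,"dy":0,"dz":0,"wx":0,"wy":0,"wz":0},{"jaw":0,"dx":0,"dy":0,"dz":0,"wx":0,"wy":0,"wz":0}]'
python3 -c "
from h import *
rep()
s=optics.grab_frame('scene')
cv2.imwrite('pics/sd1.png',cv2.resize(s['frame'][170:240,190:270,::-1],None,fx=8,fy=8,interpolation=2))"
```

```text
t: 28.95
ee_pos: [564.5, -150.5, 23.5]
ee_rot: [-2.64, 0.007, -1.37]
contact_force: [-0.1, 0.2, -1.3]
width: 0.005
t 28.95 ee [ 564.5 -150.5   23.5] [-2.64   0.007 -1.37 ] jig -4.9 -10.7 Fjig -0.1 0.2 -1.3 w 0.005
t: 29.32
ee_pos: [563.9, -147.0, 25.2]
ee_rot: [-2.639, 0.003, -1.373]
contact_force: [-0.3, -1.5, 0.3]
width: 0.003
t 29.32 ee [ 563.9 -147.    25.2] [-2.639  0.003 -1.373] jig -4.8 -7.2 Fjig -0.6 -1.4 0.3 w 0.003
```

View pics/sd1.png

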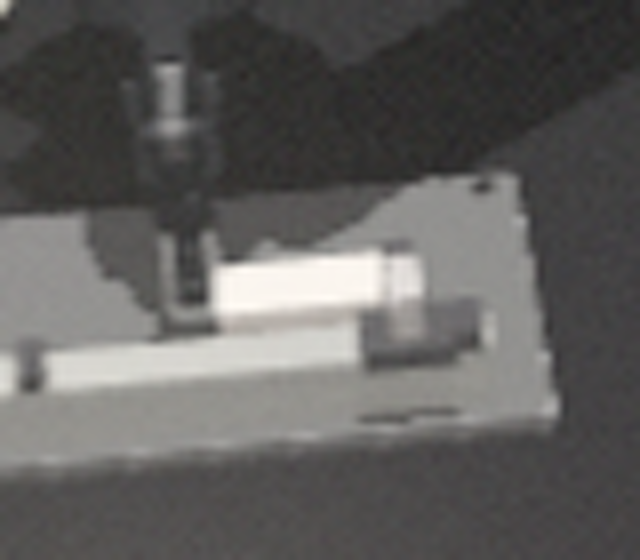

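```bash
python3 -m handwheel '[{"jaw":0,"dx":-1,"dy":0,"dz":0,"wx":0,"wy":0,"wz":0},{"jaw":0,"dx":0,"dy":0,"dz":0,"wx":0,"wy":0,"wz":0}]' >/dev/null
python3 -c "
from h import *
rep()"
python3 -m handwheel '[{"jaw":0,"dx":-1,"dy":0,"dz":0,"wx":0,"wy":0,"wz":0},{"jaw":0,"dx":0,"dy":0,"dz":0,"wx":0,"wy":0,"wz":0}]' >/dev/null
python3 -c "
from h import *
rep()"
python3 -m handwheel '[{"jaw":0,"dx":-1,"dy":0,"dz":0,"wx":0,"wy":0,"wz":0},{"jaw":0,"dx":0,"dy":0,"dz":0,"wx":0,"wy":0,"wz":0}]' >/dev/null
python3 -c "
from h import *
rep();edges()"
```

```text
t 29.62 ee [ 564.1 -146.9   25. ] [-2.639e+00  2.000e-03 -1.374e+00] jig -4.6 -7.1 Fjig -1.0 -4.6 1.6 w -0.003
t 29.88 ee [ 564.2 -146.9   24.9] [-2.639e+00  1.000e-03 -1.375e+00] jig -4.5 -7.1 Fjig -1.7 -7.3 3.2 w -0.001
t 30.12 ee [ 564.2 -146.8   25. ] [-2.639e+00 -1.000e-03 -1.376e+00] jig -4.5 -7.1 Fjig -2.7 -8.2 1.8 w 0.001
204 [ 67  87 161 217 235 236 239] [238 238 239 239 238 221 206 220 216 215 191 143 143 144 143 141]
205 [ 85  90 153 214 238 239 239] [239 239 239 239 238 218 201 220 218 219 199 143 144 145 143 144]
206 [ 67  78 165 221 239 238 239] [239 238 239 238 239 213 192 220 216 218 195 133 141 143 143 141]
207 [ 59  78 167 223 239 239 238] [233 226 222 215 215 192 182 199 177 167 151 128 130 127 126 120]
```

At 8 N on its −y end the block does not budge, so it was already against the stop and the strip is only an edge artefact. I'll return to the slope for the final press.

```bash
python3 -m handwheel '[{"jaw":0,"dx":8,"dy":0,"dz":0,"wx":0,"wy":0,"wz":0},{"jaw":0,"dx":0,"dy":2,"dz":-30,"wx":0,"wy":0,"wz":0},{"jaw":0,"dx":0,"dy":0,"dz":-28,"wx":0,"wy":0,"wz":0},{"jaw":0,"dx":-25,"dy":0,"dz":0,"wx":0,"wy":0,"wz":0},{"jaw":0,"dx":-25,"dy":0,"dz":0,"wx":0,"wy":0,"wz":0}]' >/dev/null
python3 -m handwheel '[{"jaw":0,"dx":0,"dy":0,"dz":0,"wx":0,"wy":0,"wz":0}]' >/dev/null
python3 -c "
from h import *
rep();gj(-21,39.5,41);gj(-15,39.5,39)"
```

```text
t 30.93 ee [ 524.5 -105.5   74.4] [-2.64   0.008 -1.369] jig -35.2 41.4 Fjig 1.2 -0.5 -0.2 w -0.001
t 30.925 shift [ 2.1  3.6 36.1] turn [-0.001  0.008 -0.002]
t 30.925 shift [ 2.2 -0.7 40.8] turn [-0.001  0.008 -0.002]
```

```bash
python3 -m handwheel '[{"jaw":0,"dx":2,"dy":3.6,"dz":12,"wx":0,"wy":0.008,"wz":0},{"jaw":0,"dx":0,"dy":0,"dz":12,"wx":0,"wy":0,"wz":0},{"jaw":0,"dx":0,"dy":0,"dz":12,"wx":0,"wy":0,"wz":0},{"jaw":0,"dx":0,"dy":0,"dz":0,"wx":0,"wy":0,"wz":0}]' >/dev/null
python3 -c "
from h import *
rep();gj(-15,39.5,38)"
python3 -m handwheel '[{"jaw":0,"dx":0,"dy":-1,"dz":1.7,"wx":0,"wy":0,"wz":0},{"jaw":0,"dx":0,"dy":-1,"dz":1.7,"wx":0,"wy":0,"wz":0},{"jaw":0,"dx":0,"dy":0,"dz":0,"wx":0,"wy":0,"wz":0}]' >/dev/null
python3 -c "
from h import *
rep()"
```

```text
t 31.43 ee [ 540.8 -108.1   40.6] [-2.639e+00 -2.000e-03 -1.376e+00] jig -19.8 35.5 Fjig 0.1 -0.3 -0.6 w 0.000
t 31.425 shift [-4.  -2.9  4.6] turn [-0.003 -0.004 -0.003]
t 31.80 ee [ 543.8 -107.3   39.6] [-2.638 -0.003 -1.376] jig -16.6 35.8 Fjig -0.1 -0.7 0.6 w -0.001
```

```bash
python3 -m handwheel '[{"jaw":0,"dx":-2.5,"dy":0,"dz":0,"wx":0,"wy":-0.003,"wz":0},{"jaw":0,"dx":-0.5,"dy":-0.8,"dz":1.3,"wx":0,"wy":0,"wz":0},{"jaw":0,"dx":0,"dy":0,"dz":0,"wx":0,"wy":0,"wz":0}]' >/dev/null
python3 -c "
from h import *
rep()"
python3 -m handwheel '[{"jaw":0,"dx":-0.3,"dy":-0.5,"dz":0.85,"wx":0,"wy":0,"wz":0},{"jaw":0,"dx":0,"dy":0,"dz":0,"wx":0,"wy":0,"wz":0}]' >/dev/null
python3 -c "
from h import *
rep()"
python3 -m handwheel '[{"jaw":0,"dx":-0.3,"dy":-0.5,"dz":0.85,"wx":0,"wy":0,"wz":0},{"jaw":0,"dx":0,"dy":0,"dz":0,"wx":0,"wy":0,"wz":0}]' >/dev/null
python3 -c "
from h import *
rep()"
```

```text
t 32.17 ee [ 544.4 -103.8   38.6] [-2.639 -0.    -1.374] jig -15.4 39.0 Fjig -0.6 0.6 -0.4 w 0.003
t 32.42 ee [ 544.7 -103.7   38.3] [-2.640e+00 -1.000e-03 -1.375e+00] jig -15.1 39.0 Fjig -2.4 -1.0 4.0 w 0.000
t 32.67 ee [ 544.9 -103.6   38.1] [-2.640e+00 -2.000e-03 -1.376e+00] jig -14.8 39.1 Fjig -6.9 -1.7 9.3 w -0.000
```

```bash
python3 -m handwheel '[{"jaw":0,"dx":0,"dy":-0.9,"dz":0.5,"wx":0,"wy":0,"wz":0},{"jaw":0,"dx":0,"dy":0,"dz":0,"wx":0,"wy":0,"wz":0}]' >/dev/null
python3 -c "
from h import *
rep()"
python3 -m handwheel '[{"jaw":0,"dx":0,"dy":-0.9,"dz":0.4,"wx":0,"wy":0,"wz":0},{"jaw":0,"dx":0,"dy":0,"dz":0,"wx":0,"wy":0,"wz":0}]' >/dev/null
python3 -c "
from h import *
rep()"
```

```text
t 32.92 ee [ 545.  -103.6   38.1] [-2.642e+00 -2.000e-03 -1.377e+00] jig -14.7 39.1 Fjig -10.2 -1.5 12.2 w 0.001
t 33.17 ee [ 545.1 -103.6   38.1] [-2.644e+00 -2.000e-03 -1.378e+00] jig -14.6 39.1 Fjig -14.0 -1.9 14.4 w 0.001
```

```bash
python3 -m handwheel '[{"jaw":0,"dx":0,"dy":-0.4,"dz":-0.9,"wx":0,"wy":0,"wz":0},{"jaw":0,"dx":0,"dy":0,"dz":0,"wx":0,"wy":0,"wz":0},{"jaw":0,"dx":0,"dy":0,"dz":0,"wx":0,"wy":0,"wz":0}]' >/dev/null
python3 -c "
from h import *
rep()"
```

```text
t 33.55 ee [ 545.  -103.6   38.2] [-2.645e+00 -2.000e-03 -1.377e+00] jig -14.7 39.1 Fjig -10.5 -3.4 7.7 w -0.001
```

```bash
python3 -m handwheel '[{"jaw":0,"dx":0.2,"dy":-0.6,"dz":0.4,"wx":0,"wy":0,"wz":0},{"jaw":0,"dx":0,"dy":0,"dz":0,"wx":0,"wy":0,"wz":0},{"jaw":0,"dx":0,"dy":0,"dz":0,"wx":0,"wy":0,"wz":0}]' >/dev/null
python3 -c "
from h import *
rep()
s=optics.grab_frame('scene')
cv2.imwrite('pics/fin.png',cv2.resize(s['frame'][165:240,180:280,::-1],None,fx=7,fy=7,interpolation=2));edges();rep()
cv2.imwrite('pics/finall.png',cv2.resize(s['frame'][:,:,::-1],(768,576)))"
```

```text
t 33.92 ee [ 545.2 -103.6   38.2] [-2.646e+00 -2.000e-03 -1.378e+00] jig -14.6 39.1 Fjig -12.7 -1.3 11.1 w -0.004
204 [143 143 172 217 235 237 238] [239 238 239 238 238 221 205 221 216 216 191 142 143 143 143 144]
205 [144 146 163 216 239 238 238] [239 238 238 239 238 218 201 220 216 220 197 143 144 144 143 142]
206 [144 147 160 213 238 238 239] [238 239 238 238 238 211 190 219 217 219 196 133 145 141 142 143]
207 [145 145 161 214 237 239 238] [233 227 222 215 216 191 183 200 177 167 154 129 128 130 128 119]
t 34.02 ee [ 545.1 -103.5   38.2] [-2.646e+00 -2.000e-03 -1.378e+00] jig -14.6 39.1 Fjig -13.1 -2.2 10.1 w 0.001
```

View pics/fin.png

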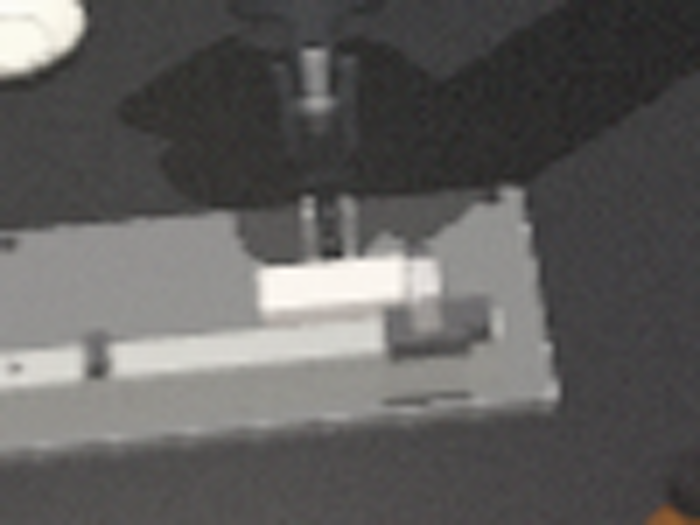

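View pics/finall.png

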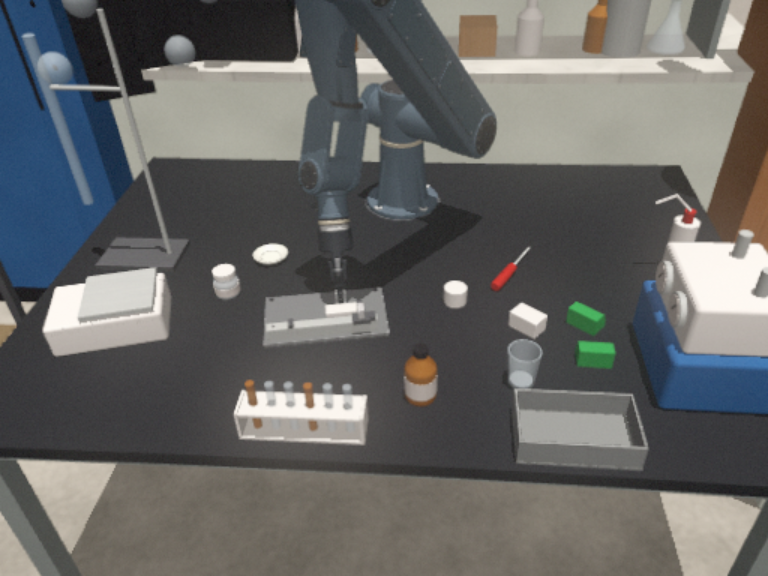

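The final view shows the block square along the fence at (330,285), its end at the stop at (410,285), and everything else where it was. The force is steady at about 13 N forward and 10 N down.

```bash
python3 -c "
from h import *
rep();ctrl.sign_off()"
```

```text
t 34.02 ee [ 545.1 -103.5   38.2] [-2.646e+00 -2.000e-03 -1.378e+00] jig -14.6 39.1 Fjig -13.1 -2.2 10.1 w 0.001
the job is handed in; nothing more can be done
```

The job is done and handed in at 34 s. I slid the stop left until it hit the end bracket, then laid the white sloped block flat on the plate with its slope toward the robot. I slid it against the stop and the fence, and it is still held there by a diagonal push of the closed fingers on the slope.

- **Push:** the last reading was about 13 N forward, 10 N down and 2 N sideways, about 16.5 N in all. On the way it briefly reached about 20 N before I eased it back.
- **Stop home:** travel ceased at jig y = 81 mm and the force rose to 19 N.
- **Disagreeing check:** a thin grey strip in the picture suggested a 1–2 mm gap between the block and the stop. An attempt to drag the block toward the stop only made the fingers slip. An 8 N push straight on the block's other end did not move it, so I took the strip as an edge effect and the end as touching.
- **Flush to fence:** judged from the scene view and the contact force only, because the wrist covered the block in the top camera.
- **Sequence:** the block was slid to the fence with a level push, and I then backed off for the gap check. The final diagonal press was made once the block was already in place.
- **Other objects:** none looked moved in the last full view.

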